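Rock a heavy bin to pour its rollers into a tray

ROBOT

A 6-joint arm with a two-finger parallel gripper is mounted at the origin on the work surface. World frame = base frame: x ahead of the robot, y to its left, z up, the work surface at z = 0. Lengths are in mm, angles in rad, forces in N, time in s.
With the tool pointing down it reaches from about 300 to 875 mm from the base axis. Payload 6.4 kg.
Tool frame: the origin (TCP) lies at the very end of the fingers, on their centre line; the grasp point (between the pads) lies 19 mm behind it; x points along the fingers, z is the direction in which the jaws open and shut, and the axes are right-handed (so a half turn about x gives the same grasp; the last joint's range is limited). The gripper opens to 85 mm and grips with 20 to 120 N. Pads are 22 mm wide; open, the fingers measure 114 mm over their backs; the gripper's body (76 mm by 85 mm) begins 54 mm behind the grasp point. The pads swing forward as they close: fully open they stand 13 mm farther back than shut.
Start: joints at [-0.206, 0.181, 1.607, -0, 1.354, -0.206], TCP at [575.014, 0.015, 231.288] pointing down, gripper open.
Joint ranges: [-2.99, 2.99], [-0.89, 2.07], [0.3, 2.58], [-1.14, 4.28], [0, 2.63], [-3.12, 3.12]. Speed limits (rad/s): [2.57, 2.57, 3.01, 3.14, 3.14, 3.14].

INTERFACE

Orientations are given as [roll, pitch, yaw] about the fixed x, y, z axes, in that order (R = Rz(yaw) Ry(pitch) Rx(roll)).
In Python, from rig import * gives the robot as it stands.
- The arm moves only by the tool send_rows, never from a script. Its argument "steps" is one flat list of numbers, 5 for each row, row after row: the shift along the tool's x, y, z in mm, then the turn about the tool's x in degrees, then the closure, from 0 (fully open) to 1 (shut). In form: [x, y, z, twist, gripper, x, y, z, twist, gripper, ...]. A call has 1 to 8 rows; each row is the pose to reach, as a shift and turn from the pose commanded when the call began, along the tool's axes at that moment; what a row does not reach only later rows make up. A row lasts 1/8 s, in which the tool goes at most 62.5 mm and 10.7 degrees, less where a joint would pass 70% of its speed; a pose out of reach is approached as far as the arm can. A call with a gripper value outside its range is refused whole. The fingers move at their own pace and stop on an object; the grip force is fixed at half the most. Time passes only in rows, so rows that repeat a pose let the fingers close. It gives the time, the measured TCP pose, the force and the opening at its end, in the units of the state.
- observe(): the state, without advancing time (a new reading comes with each control period).
- capture(name): name is "scene" or "side" or "wrist"; returns the picture (384x512x3 uint8, red, green, blue); there is no depth.
- camera_model(name): a dict with "mtx" (3x3 intrinsics, pixels), "world_from_camera" (4x4, takes a point from camera to world coordinates). Camera axes: x right, y down, z forward; pixel columns grow to the right and rows downward; lengths in mm; the calibration is good to about 2 mm. A picture is of the moment at which its call begins: read the wrist's pose just before it. camera_model takes no time and is no camera call; for the wrist camera it gives the pose at the moment of the call.
- sign_off(): hands the job in, once; it reports no verdict.
The state is a dict: "time_s": time; "q": joint angles; "qvel": joint speeds; "joint_torque": joint torques, N m; "tcp_pos": TCP position; "ee_rot": TCP orientation; "ft_force": force on the tool from outside, world axes, zero at the start; "moment": the same for the moment, N m; "width": finger opening in mm.
Only numpy, scipy, OpenCV 4.12 (cv2) and the standard library are available. Lean on these libraries where they do the work, as an engineer would, in place of code of your own. Each camera call takes 0.05 s, during which the arm holds its last target.

TASK

Empty the heavy dark grey bin on the rack into the blue tray in front of it: reach in under the wire shelf, take the bin by the orange grip at its back, and rock it forward over its rounded front base edge, without lifting that edge off the deck, until all three steel rollers have rolled out into the tray. Then, never letting the bin fall, rock it back and set it down upright on the deck, let go, and leave the other things where they are.

Things in the scene. Friction and masses are not known exactly. Their poses are not given: they have to be found in the camera images.
- rack: Low aluminium rack fixed to the table. Origin on the table under the middle of the inner (bin-side) face of its yellow stop strip; x runs from the strip back over the deck, away from the robot, y along the strip, z up. The level deck is 70 mm above the table, x = 0 to 230, y = -260 to 260 mm. The strip (x = -8 to 0 mm) stands 9 mm proud of the deck along its front edge.
- shelf_front (a point): Middle of the front rod of the see-through wire shelf over the deck: rods 10 mm thick, underside 371 mm above the table, x = 90 to 230 mm in the rack's frame, full width, posts at x = 222, y = +-252 mm. A hand pointing straight down at the orange grip would hit it; one leaning back towards the robot by about 40 degrees passes under this rod.
- bin: Heavy open dark grey bin, loose on the deck, 1.1 to 1.8 kg empty, its base edge 2 to 14 mm behind the strip. Origin on its underside below the axis of the rounded front base edge (radius 8 mm); x to its back, y along that edge, z up. Base 125 mm deep, 160 mm wide; 110 mm high, walls 5 mm, floor 8 mm. Past about 70 degrees it would fall forward by itself if not held.
- pour_lip (a point): Middle of the bin's front lip (x = -16.5, z = 110 mm in the bin's frame). The front wall flares outwards by 15 degrees, from 12 mm behind the edge axis at the bottom, so its inside slopes down to this lip only once the bin is rocked forward by more than 75 degrees; about 90 degrees empties it, and the wall clears strip and tray up to 95 degrees.
- base_edge (a point): Middle of the axis of the bin's rounded front base edge, which the bin rocks about; 8 mm above the deck while the edge bears on it.
- grip: Orange round cross grip at the middle of the bin's back, a cylinder 28 mm in diameter, 40 mm long, axis along the bin's y, on a 22 mm wide neck. Origin at its centre: x = 121.5, y = 0, z = 148 mm in the bin's frame, 38 mm above the rim. Pinched on its two flat ends it turns between the fingers as the bin rocks. It takes some 5 to 10 N there to rock the full bin.
- roller0: polished steel conveyor roller, a cylinder 30 mm in diameter and 120 mm long with black end caps, 0.11 kg; origin at its centre, its y along its axis. It starts in the bin, lying across it
- roller1: polished steel conveyor roller, a cylinder 30 mm in diameter and 120 mm long with black end caps, 0.11 kg; origin at its centre, its y along its axis. It starts in the bin, lying across it
- roller2: polished steel conveyor roller, a cylinder 30 mm in diameter and 120 mm long with black end caps, 0.11 kg; origin at its centre, its y along its axis. It starts in the bin, lying across it
- tray: Blue open steel tray loose on the table in front of the rack, 220 mm (x) by 340 mm (y), 45 mm high, walls and floor 5 mm; origin at the centre of its underside.
- spare_bin: Small open blue bin, 120 x 90 x 80 mm high, on the deck on the left of the grey bin; bystander. Origin at the centre of its underside.
- carton: Closed cardboard carton, 110 x 90 x 100 mm high, on the deck on the right of the grey bin; bystander. Origin at the centre of its underside.
- scanner: Black and grey hand-held scanner, 175 mm long, 35 mm high, lying on the table; bystander. Origin on its underside.
- tape: Roll of brown packing tape, 104 mm in diameter, 48 mm high, lying flat on the table; bystander. Origin at the centre of its underside.
- mug: White mug, 80 mm in diameter, 90 mm high; bystander. Origin at the centre of its underside.
- cleaner: Green plastic bottle, 60 mm in diameter, 150 mm high; bystander. Origin at the centre of its underside.
- clipboard: Wooden clipboard with paper, 220 x 150 mm, 17 mm high at its clip, flat on the table; bystander. Origin at the centre of its underside.
There are look-alikes about, which are no part of the job. What is shaped like the bin but green or turquoise is not meant.

How it is judged (in metres and radians):
On the way, in this order (a step that is already met when the one before it is completed fails the run):
1. the bin is rocked forward by more than 57 degrees (1 rad) while the fingers are on its orange grip (angle between bin's own z axis and vertical above 1 rad and contact force between the fingers and grip above 0.5 N), for 0.1 s.
2. all three rollers are in the tray (x of roller0 in the frame of tray between -0.105 and 0.105 m and y of roller0 in the frame of tray between -0.165 and 0.165 m and z of roller0 in the frame of tray between 0 and 0.055 m and x of roller1 in the frame of tray between -0.105 and 0.105 m and y of roller1 in the frame of tray between -0.165 and 0.165 m and z of roller1 in the frame of tray between 0 and 0.055 m and x of roller2 in the frame of tray between -0.105 and 0.105 m and y of roller2 in the frame of tray between -0.165 and 0.165 m and z of roller2 in the frame of tray between 0 and 0.055 m), for 0.2 s.
At the end, for the whole second after the job is handed in: All three rollers lie in the tray at rest (centres within its walls, below 55 mm above its underside), and the bin stands at rest, upright within 3 degrees, flat on the rack's deck behind the stop strip (its origin between the strip and 100 mm behind it) (all of step 2 and angle between bin's own z axis and vertical below 0.05 rad and linear speed of bin below 0.02 m/s and z of bin in the frame of rack between 0.065 and 0.075 m and x of bin in the frame of rack between 0 and 0.1 m and y of bin in the frame of rack between -0.2 and 0.2 m and linear speed of each of roller0, roller1, roller2 below 0.05 m/s); the robot touches nothing.
It fails at once if the bin's front base edge is lifted more than 20 mm off the deck (height (world z) of base_edge above 0.098 m).
It fails at once if the bin falls: it turns faster than 3.5 rad/s (angular speed of bin above 3.5 rad/s).
It fails at once if a bystander is moved by more than 30 mm (distance of any of spare_bin, carton, scanner, tape, mug, cleaner, clipboard from where it was at the start of the episode above 0.03 m).
It also fails if it takes over 56 s, if anything falls off the work surface, if the arm or the gripper's body presses on something with over 40 N, if the wrist force passes 120 N, or if a joint passes its speed limit or range.

## Working session

There is one attempt and no reset: what is moved stays moved. The work goes in short steps, Python scripts to look and compute and a tool call to move; the robot and the scene stay as the last step left them, time stands still between calls to the robot, and variables do not carry over. Pictures are saved under pics/ and viewed, and the job is handed in when it is done.

Besides the shell and the picture viewer there is one more tool, called after ">>>" as name(argument=value, ...) on one line, values as JSON. send_rows: Moves the arm, as the interface text tells. Its arguments: {"type":"object","properties":{"steps":{"type":"array"}},"required":["steps"]}

```bash
ls; mkdir -p pics
python3 - <<'E'
from rig import *
import cv2
print(observe())
for n in ["scene","side","wrist"]:
    m=camera_model(n); print(n,m)
    im=capture(n); cv2.imwrite(f"pics/a_{n}.png",im[:,:,::-1])
E
```

```text
pics
{'time_s': 0.0, 'q': array([-2.06319404e-01,  1.81552933e-01,  1.60799397e+00,  2.41005818e-05,
        1.35380493e+00, -2.06331143e-01]), 'qvel': array([ 0.00096404, -0.00073033,  0.00033856, -0.00021337,  0.00028314,
        0.00071318]), 'joint_torque': array([ 3.41415571e-04, -4.44869328e+01, -3.51340663e+01, -2.51131587e-04,
        9.11703974e-03,  3.43231875e-05]), 'tcp_pos': array([5.74453502e+02, 1.28397022e-01, 2.30384253e+02]), 'ee_rot': array([2.92188885, 1.56903699, 2.92189538]), 'ft_force': array([ 0.65688139, -0.24108864,  0.19552464]), 'moment': array([-0.03048673,  0.02304418,  0.01796672]), 'width': 85.39961630659127}
scene {'mtx': array([[405.97124151,   0.        , 266.3508663 ],
       [  0.        , 405.97124151, 199.62305444],
       [  0.        ,   0.        ,   1.        ]]), 'world_from_camera': array([[ 8.07091960e-01,  4.93099447e-01, -3.24739132e-01,
         1.04600726e+03],
       [ 5.90405483e-01, -6.78584388e-01,  4.36972074e-01,
        -7.11327254e+02],
       [-4.89221730e-03, -5.44404412e-01, -8.38808621e-01,
         1.52655864e+03],
      
[... 443 characters left out ...]
    [-1.05676736e-02, -6.56926876e-01, -7.53880232e-01,
         1.78919377e+03],
       [ 0.00000000e+00,  0.00000000e+00,  0.00000000e+00,
         1.00000000e+00]])}
wrist {'mtx': array([[299.82954178,   0.        , 260.33763453],
       [  0.        , 299.82954178, 193.77148834],
       [  0.        ,   0.        ,   1.        ]]), 'world_from_camera': array([[ 9.99999060e-01,  2.73259150e-04, -1.34396228e-03,
         5.74786797e+02],
       [-1.74669713e-04, -9.46593040e-01, -3.22430745e-01,
         8.36564113e+01],
       [-1.36029249e-03,  3.22430677e-01, -9.46592102e-01,
         3.72738557e+02],
       [ 0.00000000e+00,  0.00000000e+00,  0.00000000e+00,
         1.00000000e+00]])}
```

View pics/a_scene.png

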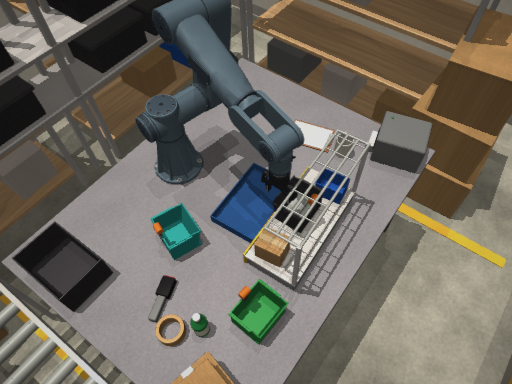

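View pics/a_side.png

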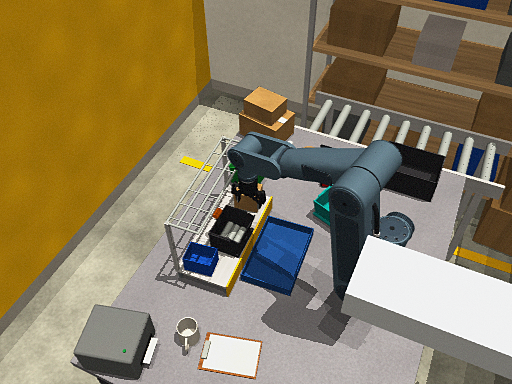

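View pics/a_wrist.png

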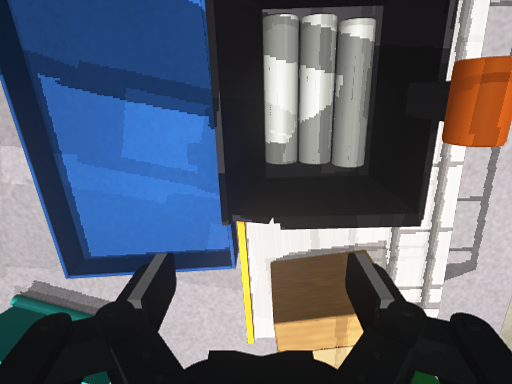

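The meant bin is the dark grey one under the wire shelf: scene grip about (318,196), side about (220,213), wrist about (480,100), with three rollers inside. Three look-alikes are ruled out:
- a turquoise bin at scene (177,230)
- a green bin at scene (258,310)
- a large black tote at scene (62,265), which has no orange grip

Next I'll check this in a close crop and measure.

```bash
cat > h.py <<'E'
import numpy as np, cv2
def ray(m,u,v):
    K=m["mtx"];T=m["world_from_camera"]
    d=T[:3,:3]@np.linalg.inv(K)@np.array([u,v,1.]);return T[:3,3],d/np.linalg.norm(d)
def onz(m,u,v,z):
    o,d=ray(m,u,v);return o+d*(z-o[2])/d[2]
def tri(rs):
    A=np.zeros((3,3));b=np.zeros(3)
    for o,d in rs:
        P=np.eye(3)-np.outer(d,d);A+=P;b+=P@o
    x=np.linalg.solve(A,b);return x,[np.linalg.norm((np.eye(3)-np.outer(d,d))@(x-o)) for o,d in rs]
def proj(m,p):
    T=np.linalg.inv(m["world_from_camera"]);q=m["mtx"]@(T[:3,:3]@np.asarray(p,float)+T[:3,3]);return q[:2]/q[2]
E
python3 - <<'E'
from rig import *
from h import *
ims={n:cv2.imread(f"pics/a_{n}.png") for n in["scene","side","wrist"]}
c=lambda n,x0,x1,y0,y1,s:cv2.resize(ims[n][y0:y1,x0:x1],None,fx=s,fy=s,interpolation=cv2.INTER_CUBIC)
cv2.imwrite("pics/b_scene.png",c("scene",200,380,120,290,4)[:600,:800])
cv2.imwrite("pics/b_side.png",c("side",155,325,130,305,3.4)[:600,:800])
for n in ims:
    h=cv2.cvtColor(ims[n],cv2.COLOR_BGR2HSV)
    for nm,lo,hi in[("orange",(4,170,110),(14,255,255)),("yellow",(22,170,100),(32,255,255))]:
        k=cv2.inRange(h,lo,hi);N,_,st,ce=cv2.connectedComponentsWithStats(k)
        print(n,nm,[(st[i].tolist(),ce[i].round(1).tolist()) for i in range(1,N) if st[i][4]>20])
E
```

```text
scene orange [([311, 194, 6, 5, 21], [313.8, 195.8]), ([153, 222, 10, 12, 57], [157.3, 227.2]), ([239, 286, 12, 13, 74], [244.5, 291.9])]
scene yellow [([398, 203, 108, 65, 929], [454.0, 236.0]), ([243, 228, 20, 27, 47], [252.6, 241.8]), ([35, 328, 11, 11, 60], [39.8, 333.2]), ([77, 369, 6, 6, 22], [79.5, 371.0])]
side orange [([213, 208, 9, 10, 58], [216.9, 212.5]), ([206, 332, 25, 8, 45], [214.3, 334.9]), ([232, 336, 23, 5, 27], [242.9, 338.1]), ([198, 359, 58, 20, 123], [221.2, 370.6])]
side yellow [([86, 49, 11, 11, 35], [90.5, 55.2]), ([92, 60, 8, 10, 21], [95.3, 63.9]), ([164, 68, 10, 11, 24], [170.1, 72.4]), ([45, 77, 10, 15, 28], [49.7, 84.8]), ([75, 82, 10, 10, 32], [79.7, 86.6]), ([19, 102, 9, 12, 30], [23.0, 107.5]), ([89, 117, 9, 20, 35], [92.4, 126.6]), ([69, 126, 11, 11, 31], [73.8, 130.4]), ([82, 128, 7, 11, 26], [85.4, 133.5]), ([17, 131, 11, 9, 23], [21.7, 134.4]), ([105, 139, 10, 8, 21], [110.1, 142.0]), ([180, 156, 24, 13, 157], [191.7, 161.9]), ([203, 165, 9, 7, 37], [207.0, 167.9]), ([69, 169, 12, 5, 22], [74.1, 171.0]), ([54, 188, 9, 9, 22], [59.3, 192.0]), ([51, 193, 10, 6, 22], [55.6, 196.0]), ([72, 194, 11, 7, 22], [77.2, 197.0]), ([258, 196, 14, 26, 55], [264.9, 209.4]), ([52, 200, 8, 13, 24], [55.9, 206.5]), ([16, 219, 8, 10, 24], [19.3, 223.3]), ([226, 258, 16, 29, 62], [233.5, 272.2])]
wrist orange [([445, 56, 67, 91, 5130], [481.2, 102.9])]
wrist yellow [([237, 221, 17, 122, 636], [245.5, 284.2])]
```

View pics/b_scene.png

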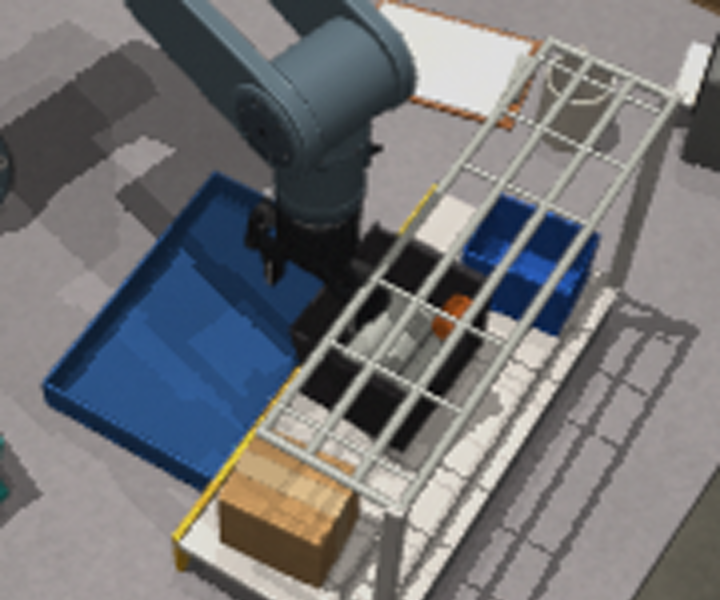

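View pics/b_side.png

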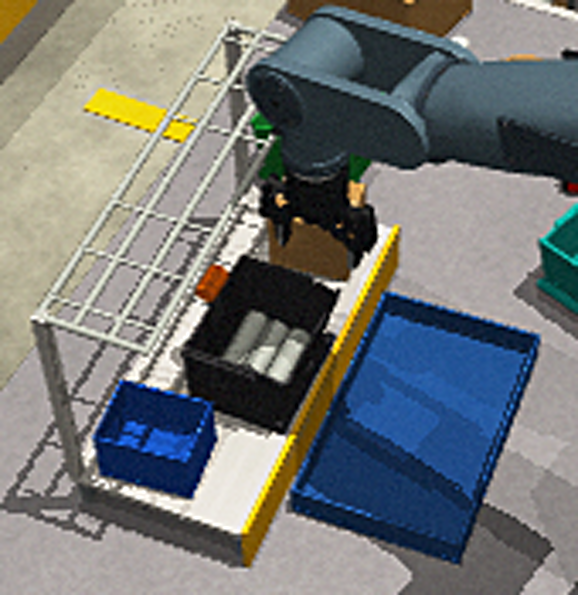

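The crops confirm it: a dark grey bin with an orange grip (scene crop (452,315), side crop (212,283)), three rollers inside, and the tray in front. Next I'll measure the grip, strip, bin and shelf rod.

```bash
python3 - <<'E'
from rig import *
from h import *
M={n:camera_model(n) for n in["scene","side","wrist"]}
ims={n:cv2.imread(f"pics/a_{n}.png") for n in M}
g={"scene":(200+452/4,120+315/4),"side":(216.9,212.5),"wrist":(482,102)}
print("grip sc+si",tri([ray(M[n],*g[n]) for n in["scene","side"]]))
print("grip all",tri([ray(M[n],*g[n]) for n in g]))
# strip: fit lines to yellow in wrist and side at top z=79
for n,box in[("wrist",(230,215,260,345)),("side",(225,180,275,290))]:
    h=cv2.cvtColor(ims[n],cv2.COLOR_BGR2HSV);k=cv2.inRange(h,(20,140,70),(34,255,255))
    x0,y0,x1,y1=box
    R,Lf=[],[]
    for v in range(y0,y1,4):
        xs=np.where(k[v,x0:x1])[0]
        if len(xs)>1:
            R.append(onz(M[n],x0+xs.max()+.5,v,79)[:2]);Lf.append(onz(M[n],x0+xs.min()-.5,v,79)[:2])
    for nm,P in(("right",R),("left",Lf)):
        P=np.array(P);vx,vy,a,b=cv2.fitLine(P.astype(np.float32),cv2.DIST_HUBER,0,.01,.01).ravel()
        print(n,nm,"dir",vx,vy,"pt",a,b,"x at y=0..200",[a+(y-b)*vx/vy for y in(-100,0,100,200)],P[:,1].min(),P[:,1].max())
# strip ends
s=M["side"];print("side strip near end top",onz(s,155+245/3.4,130+533/3.4,79),"far", onz(s,155+397/3.4,130+228/3.4,79))
sc=M["scene"];print("scene strip right end",onz(sc,200+178/4,120+540/4,79))
# shelf rod corners (z 376)
for uv in[(35,320),(232,22),(150,350)]: print("shelf side",onz(s,155+uv[0]/3.4,130+uv[1]/3.4,376))
for uv in[(262,432),(402,500),(550,42),(678,98)]: print("shelf scene",onz(sc,200+uv[0]/4,120+uv[1]/4,376))
E
python3 -c "
import cv2;i=cv2.imread('pics/a_wrist.png');cv2.imwrite('pics/b_wrist.png',cv2.resize(i[0:300,190:512],None,fx=2,fy=2))"
```

```text
grip sc+si (array([681.37661521,  78.14348306, 218.5505299 ]), [np.float64(1.0987418111361285), np.float64(1.0987418111359748)])
grip all (array([681.79526329,  78.37501266, 219.36877829]), [np.float64(0.7257032322480838), np.float64(1.6954129379477212), np.float64(1.182085088399005)])
wrist right dir 0.05393112 -0.99854463 pt 561.029 -126.73425 x at y=0..200 [np.float32(559.5851), np.float32(554.1841), np.float32(548.78314), np.float32(543.38214)] -213.02549901037068 -49.535897889153375
wrist left dir 0.060239613 -0.99818397 pt 553.63196 -127.284584 x at y=0..200 [np.float32(551.98535), np.float32(545.95044), np.float32(539.9155), np.float32(533.8806)] -213.03034764171568 -49.53844767305992
side right dir 0.052530136 -0.9986193 pt 517.42584 93.5133 x at y=0..200 [np.float32(527.60516), np.float32(522.3449), np.float32(517.0846), np.float32(511.82434)] -188.94765228670963 302.21700163341063
side left dir 0.05655972 -0.9983992 pt 545.1085 83.41205 x at y=0..200 [np.float32(555.4989), np.float32(549.83386), np.float32(544.1688), np.float32(538.5038)] -185.12550988706835 310.54987263203463
side strip near end top [525.30985597 304.56625802  79.        ] far [ 553.82637145 -207.93585412   79.        ]
scene strip right end [ 568.80094057 -215.54571252   79.        ]
shelf side [756.96306551 315.32984763 376.        ]
shelf side [ 783.64639765 -199.45014102  376.        ]
shelf side [623.81949038 299.22063066 376.        ]
shelf scene [ 662.9079848  -201.81731643  376.        ]
shelf scene [ 788.13187694 -186.21835358  376.        ]
shelf scene [634.36479299 299.08262018 376.        ]
shelf scene [765.73582319 308.56016391 376.        ]
```

View pics/b_wrist.png

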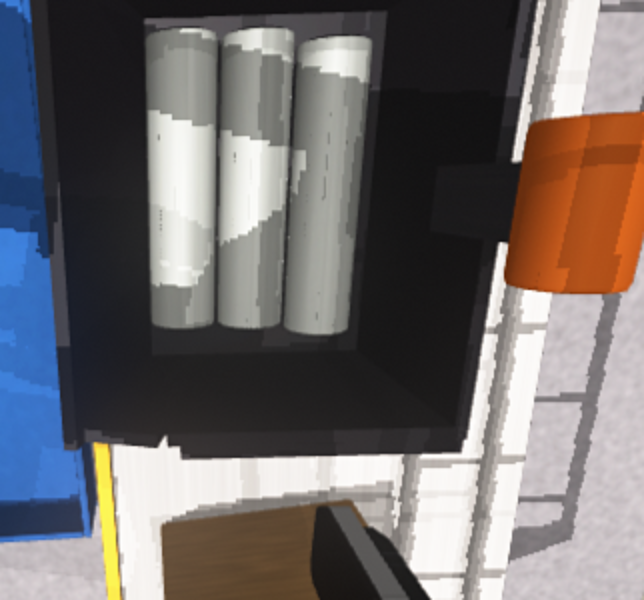

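Run:
```python
from rig import *
from h import *
m=camera_model("wrist")
P=lambda a,b,z:onz(m,190+a/2,b/2,z)
fr=P(68,447,180);br=P(465,450,180)
print("front-right rim",fr,"back-right",br,"yaw",np.degrees(np.arctan2(*(br-fr)[[1,0]])),np.linalg.norm(br-fr))
a=P(36,30,180);print("front edge pt",a,"dir yaw",np.degrees(np.arctan2(-(a-fr)[0],(a-fr)[1])))
a=P(534,30,180);print("back edge pt",a,"dir yaw",np.degrees(np.arctan2(-(a-br)[0],(a-br)[1])))
for n,uvs in[("side",[(188,353),(285,430),(337,300),(237,258)])]:
    s=camera_model(n)
    for u,v in uvs: print("rim side",onz(s,155+u/3.4,130+v/3.4,180))
s=camera_model("side")
print("tray top corners",[onz(s,155+u/3.4,130+v/3.4,45).round(0) for u,v in[(388,295),(540,338),(460,560),(293,495)]])
```

```text
front-right rim [549.03925699  -4.14854436 180.        ] back-right [688.76493201  -5.25535826 180.        ] yaw -0.4538495793030613 139.7300586713985
front edge pt [545.05584724 124.62486789 180.        ] dir yaw 1.7717928523713768
back edge pt [685.61961783 124.5663721  180.        ] dir yaw 1.38788766987311
rim side [669.30848117 162.41323317 180.        ]
rim side [513.18071881 214.20502108 180.        ]
rim side [539.95967907  13.37858634 180.        ]
rim side [684.23717761   4.02160539 180.        ]
tray top corners [array([ 528., -120.,   45.]), array([ 317., -137.,   45.]), array([287., 214.,  45.]), array([507., 215.,  45.])]
```

Rows offer no direct pitch, so first I'll turn the jaws to open along the rack's y and rise clear. Then I'll see how the arm behaves.

>>> send_rows(steps=[-40, 0, 0, -10, 0, -80, 0, 0, -20, 0, -120, 0, 0, -30, 0, -160, 0, 0, -40, 0, -200, 0, 0, -50, 0, -240, 0, 0, -60, 0, -270, 0, 0, -70, 0, -270, 0, 0, -80, 0])

```text
time_s: 1.15
tcp_pos: [575.5, -0.1, 504.4]
ee_rot: [-1.602, 1.566, -0.2]
ft_force: [0.3, 0.6, -0.3]
width: 85.2
```

Run:
```python
from rig import *
o=observe()
for k in("time_s","q","tcp_pos","ee_rot"):print(k,o[k])
```

```text
time_s 1.15
q [-2.06272340e-01  1.03923369e-01  1.15969186e+00  3.20459820e-05
  1.87292591e+00 -1.60830806e+00]
tcp_pos [ 5.75524058e+02 -6.62809084e-02  5.04413034e+02]
ee_rot [-1.60226122  1.56574472 -0.20021589]
```

>>> send_rows(steps=[0, -60, 10, -10, 0, 0, -120, 20, -10, 0, 0, -180, 30, -10, 0, 0, -240, 40, -10, 0, 0, -300, 50, -10, 0, 0, -360, 60, -10, 0, 0, -420, 70, -10, 0, 0, -420, 70, -10, 0])

```text
time_s: 2.15
tcp_pos: [846.6, -3.2, 438.4]
ee_rot: [-1.583, 1.521, -0.013]
ft_force: [-0.2, 0.8, -0.8]
width: 85.8
```

Run:
```python
from rig import *
o=observe()
for k in("time_s","q","tcp_pos","ee_rot"):print(k,o[k])
from scipy.spatial.transform import Rotation as R
print(R.from_euler("xyz",o["ee_rot"]).as_matrix().round(3))
```

```text
time_s 2.15
q [-0.14582497  0.82454953  0.29771257  0.00712449  1.97034468 -1.7137618 ]
tcp_pos [846.56804331  -3.15413924 438.44569962]
ee_rot [-1.58342412  1.52138207 -0.01255505]
[[ 0.049 -0.999 -0.   ]
 [-0.001 -0.     1.   ]
 [-0.999 -0.049 -0.001]]
```

>>> send_rows(steps=[0, 50, 0, 0, 0, 0, 100, 0, 0, 0, 0, 100, 0, 0, 0])

```text
time_s: 2.52
tcp_pos: [741.2, -2.1, 431.3]
ee_rot: [-1.552, 1.53, 0.019]
ft_force: [0.3, -0.4, -0.4]
width: 85.3
```

Run:
```python
from rig import *
o=observe()
for k in("time_s","q","tcp_pos","ee_rot"):print(k,o[k])
from scipy.spatial.transform import Rotation as R
print(R.from_euler("xyz",o["ee_rot"]).as_matrix().round(3))
```

```text
time_s 2.525
q [-0.16575685  0.47127354  0.84625737  0.00771802  1.78363017 -1.7351245 ]
tcp_pos [741.16026242  -2.11384741 431.34576353]
ee_rot [-1.55236484  1.52967341  0.01878563]
[[ 0.041 -0.999 -0.   ]
 [ 0.001 -0.     1.   ]
 [-0.999 -0.041  0.001]]
```

The commanded pose stays where the arm stopped, tilt included. So pushing against a joint limit in the right place builds up lean. I'll fit the planar kinematics to find where this is efficient.

```bash
cat > kin.py <<'E'
import numpy as np
from scipy.optimize import least_squares
D=[([-.20632,.18155,1.60799,1.35380],[574.45,.128,230.38]),([-.206272,.103923,1.159692,1.872926],[575.52,-.066,504.41]),
([-.145825,.8245495,.2977126,1.970345],[846.568,-3.154,438.446]),([-.165757,.471274,.846257,1.78363],[741.16,-2.114,431.346]),([-.206,.181,1.607,1.354],[575.014,.015,231.288])]
def fk(q,p):
    q1,q2,q3,q5=q;a,h,L1,L2,off,Lt,d=p
    s=q2+q3;t=s+q5
    r=a+L1*np.sin(q2)+L2*np.sin(s)+off*np.cos(s)+Lt*np.sin(t)
    z=h+L1*np.cos(q2)+L2*np.cos(s)-off*np.sin(s)+Lt*np.cos(t)
    return np.array([r*np.cos(q1)-d*np.sin(q1),r*np.sin(q1)+d*np.cos(q1),z])
if __name__=="__main__":
    x0=[0,300,400,400,0,300,118]
    f=lambda p:np.r_[np.concatenate([fk(q,p)-x for q,x in D]),1e-3*(p-np.array(x0))]
    s=least_squares(f,x0);print(s.x.round(1),s.fun[:15].round(1))
E
python3 kin.py
```

```text
[1.000e-01 3.140e+02 4.382e+02 5.144e+02 8.540e+01 3.196e+02 1.187e+02] [ 0.2  0.8  0.1  0.2  0.8  0.  -0.2 -1.2 -0.  -0.2 -1.5  0.   0.2  1.
 -0.1]
```

```bash
cat > sim.py <<'E'
import numpy as np
from scipy.optimize import least_squares
p=[0.1,314,438.2,514.4,85.4,319.6,118.7]
lo=[-.89,.3,0];hi=[2.07,2.58,2.63]
def f2(q):
    a,h,L1,L2,off,Lt,d=p;s=q[0]+q[1];t=s+q[2]
    return np.array([a+L1*np.sin(q[0])+L2*np.sin(s)+off*np.cos(s)+Lt*np.sin(t),h+L1*np.cos(q[0])+L2*np.cos(s)-off*np.sin(s)+Lt*np.cos(t),t])
def ik(T,q0,w=1000.):
    g=lambda q:(f2(q)-T)*[1,1,w]
    q0=np.clip(q0,np.array(lo)+1e-4,np.array(hi)-1e-4)
    return least_squares(g,q0,bounds=(lo,hi)).x
E
python3 - <<'E'
from sim import *
# verify vs overextension
r0=np.array([563.,504.,np.pi-.005]);q=ik(r0,[.1,1.16,1.87]);print(q)
for w in(300,600,1000,2000):
    q2=ik(r0+[415,0,0],q,w);print(w,q2,f2(q2))
# reachable tilt targets; upward pushes from various r
for r in(300,400,500,600):
  for dz in(300,500,800):
    T=np.array([r,600,np.pi]);q=ik(T,[.1,1.16,1.87])
    q2=ik(T+[0,dz,0],q);print("up",r,dz,q2.round(2),f2(q2).round(2),"lean deg",np.degrees(np.pi-f2(q2)[2]).round(1))
E
```

```text
[0.10310154 1.16131818 1.87217294]
300 [0.807741   0.3        1.74446517] [906.37803396 463.9110961    2.85220617]
600 [0.82338734 0.3        1.90193457] [859.29021538 439.97146469   3.02532191]
1000 [0.8312067  0.3        1.96067874] [841.53568201 431.76643879   3.09188544]
2000 [0.83541711 0.3        1.9894762 ] [832.82516876 427.93644993   3.12489331]
up 300 300 [-0.05  0.54  2.63] [302.78 844.71   3.12] lean deg 1.0
up 300 500 [-0.03  0.46  2.63] [306.61 863.7    3.07] lean deg 4.4
up 300 800 [-0.01  0.36  2.63] [304.63 889.59   2.98] lean deg 9.1
up 400 300 [0.15 0.34 2.63] [390.89 840.34   3.12] lean deg 1.1
up 400 500 [0.12 0.32 2.63] [371.23 859.92   3.07] lean deg 4.2
up 400 800 [0.07 0.3  2.63] [341.02 883.71   3.  ] lean deg 8.2
up 500 300 [0.25 0.3  2.58] [453.03 814.06   3.13] lean deg 0.9
up 500 500 [0.17 0.3  2.63] [395.35 847.46   3.1 ] lean deg 2.5
up 500 800 [0.1  0.3  2.63] [359.   872.56   3.03] lean deg 6.3
up 600 300 [0.33 0.3  2.49] [519.4  776.59   3.11] lean deg 1.5
up 600 500 [0.23 0.3  2.56] [452.64 820.87   3.09] lean deg 3.0
up 600 800 [0.13 0.3  2.62] [379.95 860.42   3.06] lean deg 4.9
```

Run:
```python
from sim import *
for L in(500,1500):
  R=[]
  for r in(350,500,650,750,830):
    for z in(300,450,600,750):
      T=np.array([r,z,np.pi-.04]);q=ik(T,[.1,1.16,1.87])
      if np.linalg.norm((f2(q)-T)[:2])>5: continue
      for a in range(0,360,30):
        e=L*np.array([np.cos(np.radians(a)),np.sin(np.radians(a)),0])
        q2=ik(T+e,q);F=f2(q2)
        R.append((np.degrees(np.pi-F[2]),r,z,a,q2.round(2),F[:2].round(0)))
  R.sort(key=lambda t:-t[0])
  for t in R[:14]:print(L,t)
```

```text
500 (np.float64(10.224625296380541), 830, 450, 30, array([0.79, 0.3 , 1.87]), array([865., 469.]))
500 (np.float64(9.847986404302949), 830, 450, 0, array([0.98, 0.3 , 1.69]), array([935., 310.]))
500 (np.float64(9.30413688093482), 830, 300, 30, array([0.89, 0.3 , 1.79]), array([902., 386.]))
500 (np.float64(9.226479294039565), 830, 300, 0, array([1.09, 0.3 , 1.59]), array([960., 213.]))
500 (np.float64(9.020094792012504), 750, 450, 30, array([0.76, 0.3 , 1.92]), array([844., 490.]))
500 (np.float64(8.895930062027375), 830, 450, 60, array([0.61, 0.3 , 2.08]), array([758., 607.]))
500 (np.float64(8.68207395237038), 650, 600, 30, array([0.63, 0.3 , 2.06]), array([769., 592.]))
500 (np.float64(8.595721679023745), 350, 750, 90, array([0.05, 0.31, 2.63]), array([332., 887.]))
500 (np.float64(8.56700770220856), 750, 450, 0, array([0.96, 0.3 , 1.73]), array([922., 327.]))
500 (np.float64(8.537774621088012), 350, 750, 120, array([-0.28,  0.64,  2.63]), array([189., 870.]))
500 (np.float64(8.062166407325467), 750, 300, 30, array([0.87, 0.3 , 1.83]), array([885., 405.]))
500 (np.float64(7.94080
[... 973 characters left out ...]
p.float64(24.893084041645864), 350, 750, 120, array([-0.41,  0.49,  2.63]), array([ 85., 932.]))
1500 (np.float64(24.64602887148174), 830, 300, 0, array([1.19, 0.3 , 1.22]), array([1060.,  140.]))
1500 (np.float64(24.573603584718384), 650, 450, 30, array([0.74, 0.3 , 1.67]), array([917., 531.]))
1500 (np.float64(24.208364085788226), 750, 450, 0, array([1.12, 0.3 , 1.3 ]), array([1047.,  207.]))
1500 (np.float64(24.03794891742271), 830, 450, 60, array([0.45, 0.3 , 1.98]), array([731., 738.]))
1500 (np.float64(23.594359739154488), 500, 750, 120, array([-0.33,  0.43,  2.63]), array([124., 940.]))
1500 (np.float64(23.541980102283997), 500, 600, 30, array([0.65, 0.3 , 1.78]), array([859., 602.]))
```

>>> send_rows(steps=[0, 0, 60, 0, 0, 0, 0, 120, 0, 0, 0, 0, 135, 0, 0, -700, -1300, 200, 0, 0, -700, -1300, 200, 0, 0, -700, -1300, 200, 0, 0, -700, -1300, 200, 0, 0, -700, -1300, 200, 0, 0])

```text
time_s: 3.52
tcp_pos: [828.9, 118.5, 482.9]
ee_rot: [-1.506, 1.473, 0.065]
ft_force: [-0.9, -0.5, 0.7]
width: 85.5
```

```bash
cat > st.py <<'E'
from rig import *
import numpy as np
from scipy.spatial.transform import Rotation as R
o=observe()
for k in("time_s","q","tcp_pos","ft_force","width"):print(k,np.round(o[k],3))
M=R.from_euler("xyz",o["ee_rot"]).as_matrix();print(M.round(3));print("lean",np.degrees(np.arccos(-M[2,0])),"az",np.degrees(np.arctan2(M[1,0],M[0,0])))
E
python3 st.py
```

```text
time_s 3.525
q [-0.002  0.771  0.298  0.007  1.975 -1.569]
tcp_pos [828.944 118.54  482.941]
ft_force [-0.903 -0.508  0.744]
width 85.549
[[ 0.098 -0.995 -0.   ]
 [ 0.006  0.001  1.   ]
 [-0.995 -0.098  0.006]]
lean 5.630200055310134 az 3.7156340332374502
```

>>> send_rows(steps=[-620, -1370, 80, 0, 0, -620, -1370, 80, 0, 0, -620, -1370, 80, 0, 0, -620, -1370, 80, 0, 0, -620, -1370, 80, 0, 0, -620, -1370, 80, 0, 0, -620, -1370, 80, 0, 0, -620, -1370, 80, 0, 0])

```text
time_s: 4.53
tcp_pos: [850.3, 96.2, 478.2]
ee_rot: [-1.488, 1.427, 0.084]
ft_force: [-0.0, -0.3, -0.1]
width: 85.4
```

```bash
python3 st.py
```

```text
time_s 4.525
q [-0.032  0.779  0.298  0.018  1.922 -1.596]
tcp_pos [850.282  96.223 478.159]
ft_force [-0.047 -0.337 -0.105]
width 85.409
[[ 0.143 -0.99  -0.001]
 [ 0.012  0.001  1.   ]
 [-0.99  -0.143  0.012]]
lean 8.227464488550721 az 4.790837016327957
```

>>> send_rows(steps=[-620, -1370, 160, 0, 0])

```text
time_s: 4.65
tcp_pos: [860.3, 97.5, 485.0]
ee_rot: [-1.481, 1.386, 0.09]
ft_force: [0.5, 0.2, -1.0]
width: 85.4
```

>>> send_rows(steps=[-620, -1370, 160, 0, 0])

```text
time_s: 4.78
tcp_pos: [868.9, 99.1, 495.1]
ee_rot: [-1.477, 1.344, 0.095]
ft_force: [-0.8, -0.8, 0.1]
width: 85.4
```

>>> send_rows(steps=[-620, -1370, 160, 0, 0])

```text
time_s: 4.9
tcp_pos: [876.3, 100.2, 506.4]
ee_rot: [-1.474, 1.303, 0.097]
ft_force: [-0.4, 0.2, -0.7]
width: 85.3
```

```bash
python3 st.py
```

```text
time_s 4.9
q [-0.033  0.754  0.298  0.035  1.825 -1.591]
tcp_pos [876.344 100.24  506.439]
ft_force [-0.362  0.214 -0.651]
width 85.313
[[ 0.263 -0.965 -0.004]
 [ 0.026  0.003  1.   ]
 [-0.964 -0.263  0.025]]
lean 15.33016605873672 az 5.574490560997148
```

>>> send_rows(steps=[-300, -1400, 0, 0, 0])

```text
time_s: 5.03
tcp_pos: [889.9, 95.9, 510.1]
ee_rot: [-1.474, 1.261, 0.099]
ft_force: [-1.3, -0.9, -0.4]
width: 85.7
```

>>> send_rows(steps=[-300, -1400, 0, 0, 0])

```text
time_s: 5.15
tcp_pos: [903.1, 90.4, 513.3]
ee_rot: [-1.473, 1.221, 0.098]
ft_force: [-0.1, 0.3, -0.2]
width: 85.1
```

>>> send_rows(steps=[-300, -1400, 0, 0, 0])

```text
time_s: 5.28
tcp_pos: [914.7, 85.6, 519.6]
ee_rot: [-1.474, 1.181, 0.098]
ft_force: [0.6, -0.7, 0.6]
width: 85.5
```

>>> send_rows(steps=[-300, -1400, 0, 0, 0])

```text
time_s: 5.4
tcp_pos: [925.1, 81.1, 528.2]
ee_rot: [-1.475, 1.139, 0.097]
ft_force: [-0.1, -0.5, 0.7]
width: 85.6
```

>>> send_rows(steps=[-300, -1400, 0, 0, 0])

```text
time_s: 5.52
tcp_pos: [934.2, 76.7, 538.6]
ee_rot: [-1.476, 1.098, 0.095]
ft_force: [-0.6, -0.8, 0.2]
width: 85.0
```

>>> send_rows(steps=[-300, -1400, 0, 0, 0])

```text
time_s: 5.65
tcp_pos: [942.0, 72.4, 550.9]
ee_rot: [-1.477, 1.058, 0.094]
ft_force: [0.5, 0.3, -0.4]
width: 85.4
```

```bash
python3 st.py
```

```text
time_s 5.65
q [-0.077  0.735  0.298  0.083  1.602 -1.623]
tcp_pos [942.046  72.424 550.865]
ft_force [ 0.491  0.312 -0.364]
width 85.379
[[ 0.489 -0.872 -0.012]
 [ 0.046  0.012  0.999]
 [-0.871 -0.489  0.046]]
lean 29.403669059636055 az 5.378147978321618
```

Run:
```python
from sim import *
for lean in(40,44,48):
  t=np.pi-np.radians(lean);q=np.array([.5,1.6,1.])
  for th in range(0,100,15):
    a=np.radians(th)+np.arctan2(140,121.5)
    gx=561+185.4*np.cos(a);gz=78+185.4*np.sin(a);
    tx=gx+19*np.sin(np.radians(lean));tz=gz-19*np.cos(np.radians(lean))
    r=np.sqrt(tx**2+78**2-118.7**2)
    T=np.array([r,tz,t]);q=ik(T,q);print(lean,th,T[:2].round(),q.round(2),(f2(q)-T).round(2))
```

```text
40 0 [689. 203.] [0.13 1.89 0.42] [0. 0. 0.]
40 15 [648. 230.] [0.   1.96 0.48] [0. 0. 0.]
40 30 [602. 245.] [-0.13  2.05  0.52] [ 0.  0. -0.]
40 45 [553. 248.] [-0.26  2.16  0.55] [ 0. -0.  0.]
40 60 [505. 239.] [-0.39  2.26  0.57] [0. 0. 0.]
40 75 [461. 217.] [-0.5   2.38  0.56] [ 0. -0.  0.]
40 90 [424. 185.] [-0.57  2.49  0.53] [0. 0. 0.]
44 0 [690. 204.] [0.12 1.94 0.32] [-0. -0.  0.]
44 15 [649. 231.] [-0.01  2.01  0.37] [0. 0. 0.]
44 30 [603. 246.] [-0.15  2.1   0.42] [ 0. -0.  0.]
44 45 [554. 249.] [-0.28  2.2   0.46] [ 0.  0. -0.]
44 60 [506. 240.] [-0.41  2.31  0.48] [ 0. -0.  0.]
44 75 [462. 218.] [-0.53  2.42  0.48] [ 0.  0. -0.]
44 90 [425. 186.] [-0.61  2.53  0.45] [-0.  0.  0.]
48 0 [691. 205.] [0.11 1.98 0.21] [0. 0. 0.]
48 15 [650. 232.] [-0.02  2.06  0.27] [0. 0. 0.]
48 30 [604. 247.] [-0.16  2.15  0.32] [-0.  0.  0.]
48 45 [555. 250.] [-0.3   2.25  0.36] [ 0. -0.  0.]
48 60 [507. 241.] [-0.43  2.36  0.38] [ 0. -0.  0.]
48 75 [463. 219.] [-0.55  2.47  0.39] [-0.  0.  0.]
48 90 [426. 187.] [-0.64  2.58  0.36] [ 0.  0. -0.]
```

>>> send_rows(steps=[-200, -1400, -100, 0, 0])

```text
time_s: 5.78
tcp_pos: [951.2, 64.6, 562.2]
ee_rot: [-1.479, 1.016, 0.092]
ft_force: [1.0, 0.1, 0.7]
width: 85.5
```

>>> send_rows(steps=[-200, -1400, -100, 0, 0])

```text
time_s: 5.9
tcp_pos: [959.2, 56.1, 573.4]
ee_rot: [-1.481, 0.976, 0.089]
ft_force: [-0.4, -0.6, -0.7]
width: 85.7
```

>>> send_rows(steps=[-200, -1400, -100, 0, 0])

```text
time_s: 6.02
tcp_pos: [965.7, 48.5, 587.4]
ee_rot: [-1.483, 0.936, 0.086]
ft_force: [0.8, 1.0, -0.4]
width: 85.4
```

>>> send_rows(steps=[-200, -1400, -100, 0, 0])

```text
time_s: 6.15
tcp_pos: [970.8, 41.3, 603.3]
ee_rot: [-1.485, 0.895, 0.084]
ft_force: [0.2, 0.4, -0.1]
width: 85.6
```

>>> send_rows(steps=[-200, -1400, -100, 0, 0])

```text
time_s: 6.28
tcp_pos: [974.5, 34.4, 620.9]
ee_rot: [-1.488, 0.854, 0.081]
ft_force: [0.8, 0.1, 1.0]
width: 85.4
```

```bash
python3 st.py
```

```text
time_s 6.275
q [-0.132  0.692  0.299  0.14   1.447 -1.666]
tcp_pos [974.525  34.422 620.859]
ft_force [0.753 0.055 1.016]
width 85.427
[[ 0.655 -0.756 -0.018]
 [ 0.053  0.022  0.998]
 [-0.754 -0.655  0.055]]
lean 41.06527783496505 az 4.622130566093217
```

```bash
cat > go.py <<'E'
from rig import *
import numpy as np
from scipy.spatial.transform import Rotation as R
def tool(): 
    o=observe();return np.array(o["tcp_pos"]),R.from_euler("xyz",o["ee_rot"]).as_matrix()
def rel(P):
    p,M=tool();return (M.T@(np.asarray(P,float)-p)).round(1)
E
python3 - <<'E'
from go import *
p,M=tool();x=M[:,0]
G=np.array([681.5,78.3,219.])
print(rel([590,62,520]),rel(G-200*x+19*x),G-181*x)
E
```

```text
[-174.3  357.2   28.9] [-67.6 485.5  27.1] [562.98445054  68.71839075 355.46705573]
```

>>> send_rows(steps=[-25, 51, 4, 0, 0, -50, 102, 8, -1, 0, -75, 153, 12, -2, 0, -100, 204, 16, -3, 0, -125, 255, 21, -3, 0, -150, 306, 25, -3, 0, -174, 357, 29, -3, 0, -140, 400, 28, -3, 0])

```text
time_s: 7.28
tcp_pos: [578.5, 64.6, 472.4]
ee_rot: [-1.545, 0.844, 0.077]
ft_force: [1.3, -0.2, -0.6]
width: 85.7
```

```bash
python3 st.py
python3 - <<'E'
from go import *
p,M=tool();x=M[:,0];G=np.array([681.5,78.3,219.])
print(rel(G-181*x))
from h import *
from rig import *
m=camera_model("wrist");im=capture("wrist");cv2.imwrite("pics/c_wrist.png",im[:,:,::-1])
np.savez("pics/c.npz",**m)
E
```

```text
time_s 7.275
q [-0.193 -0.4    1.818  0.21   1.024 -1.859]
tcp_pos [578.519  64.566 472.422]
ft_force [ 1.317 -0.225 -0.612]
width 85.677
[[ 0.663 -0.747 -0.058]
 [ 0.051 -0.032  0.998]
 [-0.747 -0.665  0.017]]
lean 41.66824929781728 az 4.43088181852593
[77.3 91.1  3.4]
```

View pics/c_wrist.png

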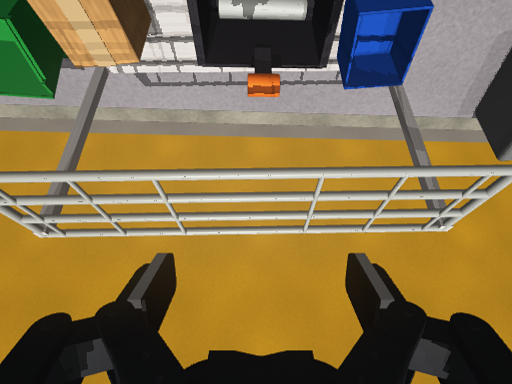

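The wrist view from the leaning hand shows the grip at (263,85) between carton and blue bin, with the shelf's front rod across row 175. I'll refine the grip position and the bin yaw.

Run:
```python
from rig import *
from h import *
from go import tool,rel
im=cv2.imread("pics/c_wrist.png");m=dict(np.load("pics/c.npz"))
h=cv2.cvtColor(im,cv2.COLOR_BGR2HSV);k=cv2.inRange(h,(4,170,90),(14,255,255));k[120:]=0
ys,xs=np.where(k);print(xs.min(),xs.max(),ys.min(),ys.max(),xs.mean(),ys.mean())
cw=((xs.min()+xs.max())/2,(ys.min()+ys.max())/2)
M={n:camera_model(n) for n in["scene","side"]}
rs=[ray(M["scene"],200+452/4,120+315/4),ray(M["side"],216.9,212.5),ray(m,*cw)]
G,e=tri(rs);print("G",G,e)
o,d=ray(m,*cw);s=(219-o[2])/d[2];print("wrist ray at z=219",o+d*s)
# bin rim back corners & front rod
print("shelf front rod pts z376",onz(m,0,177,376),onz(m,320,175,376),onz(m,500,168,376))
cv2.imwrite("pics/c_crop.png",cv2.resize(im[0:200,130:450],None,fx=2.5,fy=2.5,interpolation=cv2.INTER_CUBIC))
p,R_=tool();x=R_[:,0];print(rel(np.array([681.5,78.3,219])-181*x))
```

```text
248 279 73 96 263.7069970845481 84.66180758017492
G [681.29603043  78.62503914 218.63728124] [np.float64(1.0240370226648283), np.float64(1.3026769599079835), np.float64(0.6803717370761568)]
wrist ray at z=219 [681.04077356  79.27824545 219.        ]
shelf front rod pts z376 [ 657.53664894 -159.07781072  376.        ] [646.10316474 124.45558991 376.        ] [630.0957175  283.15774379 376.        ]
[68.9 70.4  1.3]
```

View pics/c_crop.png

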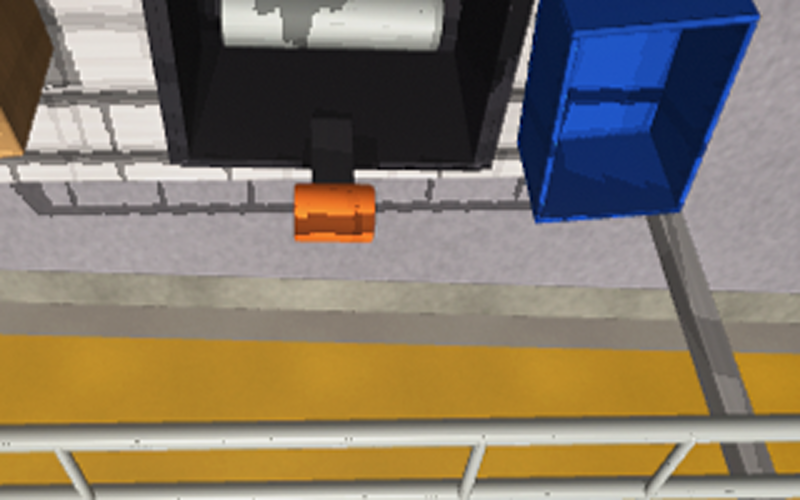

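Run:
```python
from go import *
p,M=tool();print(rel(np.array([681.3,78.8,218.7])+19*M[:,0]))
```

```text
[269.1  70.7   1.8]
```

>>> send_rows(steps=[30, 35, 1, 0, 0, 60, 69, 1, 0, 0, 100, 70, 1, 0, 0, 145, 70, 1, 0, 0, 185, 70, 1, 0, 0, 215, 70, 1, 0, 0, 230, 70, 1, 0, 0, 230, 70, 1, 0, 0])

```text
time_s: 8.32
tcp_pos: [677.5, 75.2, 245.9]
ee_rot: [-1.539, 0.858, 0.081]
ft_force: [-0.6, 0.1, 0.5]
width: 85.6
```

```bash
python3 st.py
python3 - <<'E'
from go import *
p,M=tool();print(rel(np.array([681.3,78.8,218.7])+19*M[:,0]))
from h import *
m=camera_model("wrist");im=capture("wrist");cv2.imwrite("pics/d_wrist.png",im[:,:,::-1]);im=capture("scene");cv2.imwrite("pics/d_scene.png",cv2.resize(im[100:300,180:400,::-1],None,fx=3,fy=3))
h=cv2.cvtColor(cv2.imread("pics/d_wrist.png"),cv2.COLOR_BGR2HSV);k=cv2.inRange(h,(4,170,90),(14,255,255))
N,_,st,c=cv2.connectedComponentsWithStats(k);print([s.tolist() for s in st[1:] if s[4]>50])
E
```

```text
time_s 8.325
q [-0.128  0.02   1.918  0.278  0.518 -1.941]
tcp_pos [677.455  75.238 245.907]
ft_force [-0.636  0.101  0.518]
width 85.633
[[ 0.652 -0.756 -0.057]
 [ 0.053 -0.03   0.998]
 [-0.756 -0.654  0.021]]
lean 40.85397612453283 az 4.6593016504505655
[42.3 14.8  2.8]
[[230, 190, 70, 19, 966], [231, 222, 69, 14, 736]]
```

View pics/d_wrist.png

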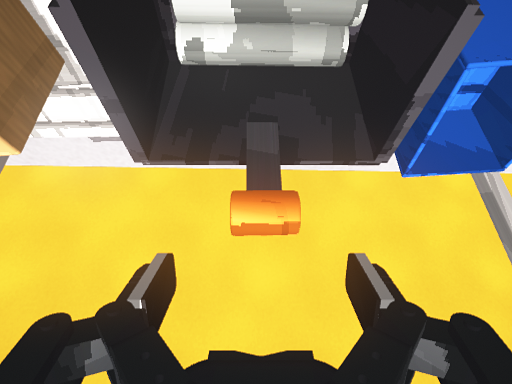

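View pics/d_scene.png

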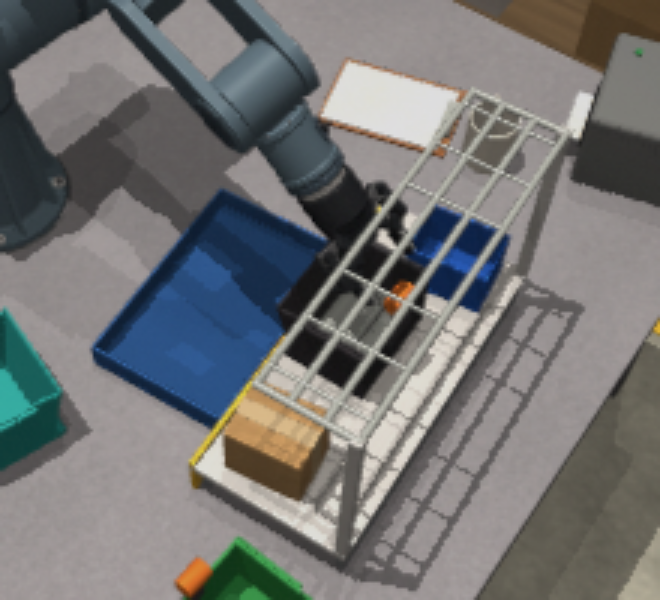

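Run:
```python
from go import *
from h import *
m=camera_model("wrist");p,M=tool()
o,d=ray(m,265,213);s=(218.7-o[2])/d[2];X=o+d*s;print(X)
G,e=tri([ray(camera_model("scene"),200+452/4,120+315/4),ray(camera_model("side"),216.9,212.5),ray(m,265,213)]);print(G,e)
print(rel(G+19*M[:,0]),rel(X+19*M[:,0]))
```

```text
[684.34593001  79.22767838 218.7       ]
[681.43070718  78.48411031 219.40541555] [np.float64(1.0903441004934895), np.float64(1.3938912368139615), np.float64(0.8463796090927896)]
[43.1 15.2  2.4] [45.6 13.5  3. ]
```

>>> send_rows(steps=[6, 8, 1, 0, 0, 18, 14, 2, 0, 0, 32, 14, 3, 0, 0, 43, 14, 3, 0, 0, 43, 14, 3, 0, 0])

```text
time_s: 9.05
tcp_pos: [694.1, 80.4, 203.4]
ee_rot: [-1.539, 0.859, 0.081]
ft_force: [0.4, 0.7, 0.8]
width: 85.6
```

```bash
python3 st.py
python3 - <<'E'
from go import *
p,M=tool();print(rel(np.array([681.8,78.6,219])+19*M[:,0]))
from h import *
im=capture("wrist");cv2.imwrite("pics/e_wrist.png",im[:,:,::-1])
E
```

```text
time_s 9.05
q [-0.113  0.119  1.909  0.308  0.429 -1.969]
tcp_pos [694.054  80.351 203.364]
ft_force [0.415 0.724 0.786]
width 85.621
[[ 0.651 -0.757 -0.058]
 [ 0.053 -0.03   0.998]
 [-0.757 -0.653  0.021]]
lean 40.80782758964904 az 4.668791403417578
[-0.9 -0.9 -0.7]
```

View pics/e_wrist.png

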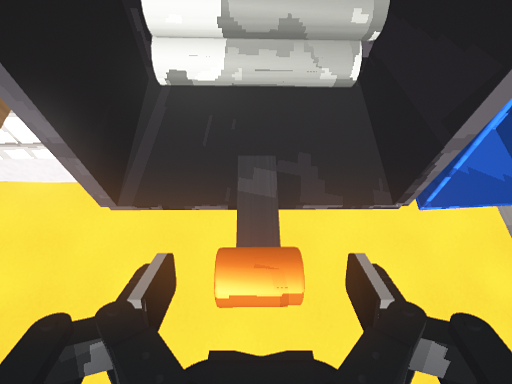

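The grip lies between the pads at (260,277), with the finger inner edges at columns 175 and 347. Closing.

>>> send_rows(steps=[0, 0, 0, 0, 1, 0, 0, 0, 0, 1, 0, 0, 0, 0, 1, 0, 0, 0, 0, 1, 0, 0, 0, 0, 1, 0, 0, 0, 0, 1])

```text
time_s: 9.85
tcp_pos: [694.3, 79.8, 205.6]
ee_rot: [-1.541, 0.855, 0.08]
ft_force: [-5.1, -3.1, 3.6]
width: 39.2
```

```bash
python3 st.py
python3 - <<'E'
from h import *
from rig import *
im=capture("wrist");cv2.imwrite("pics/f_wrist.png",im[:,:,::-1])
E
```

```text
time_s 9.85
q [-0.114  0.116  1.909  0.308  0.429 -1.969]
tcp_pos [694.303  79.817 205.613]
ft_force [-5.146 -3.102  3.598]
width 39.238
[[ 0.654 -0.754 -0.057]
 [ 0.052 -0.031  0.998]
 [-0.755 -0.656  0.019]]
lean 40.9887124288378 az 4.567626556985956
```

View pics/f_wrist.png

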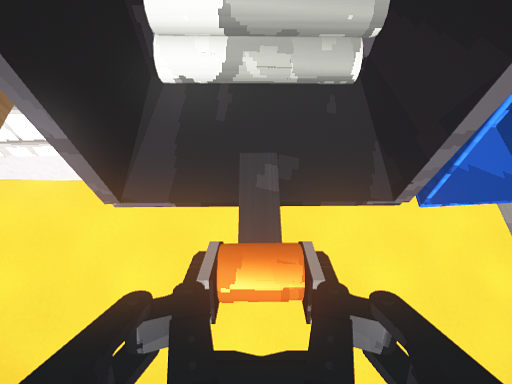

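Gripped at 39 mm opening. Next I'll work out the rocking arc in tool axes.

```bash
cat > arc.py <<'E'
import sys
import numpy as np
def g(th,gap=4):
    a=np.radians(th);x,z=121.5,140.
    return np.array([x*np.cos(a)-z*np.sin(a)-min(8*a,gap),x*np.sin(a)+z*np.cos(a)])
def rows(t0,ths):
    for t in ths:
        d=g(t)-g(t0);print(t,"world dx,dz",d.round(1),"tool",[round(.656*d[0]-.755*d[1],1),round(-.754*d[0]-.656*d[1],1),round(.019*d[1],1)])
if __name__=="__main__":
    t=[float(v) for v in sys.argv[1:]];rows(t[0],t[1:])
E
python3 arc.py 0 4 8 12 16 20 24 28 32
```

```text
4.0 world dx,dz [-10.6   8.1] tool [np.float64(-13.1), np.float64(2.7), np.float64(0.2)]
8.0 world dx,dz [-21.8  15.5] tool [np.float64(-26.0), np.float64(6.2), np.float64(0.3)]
12.0 world dx,dz [-33.4  22.2] tool [np.float64(-38.7), np.float64(10.6), np.float64(0.4)]
16.0 world dx,dz [-45.5  28.1] tool [np.float64(-51.1), np.float64(15.9), np.float64(0.5)]
20.0 world dx,dz [-58.   33.1] tool [np.float64(-63.0), np.float64(22.0), np.float64(0.6)]
24.0 world dx,dz [-70.8  37.3] tool [np.float64(-74.6), np.float64(28.9), np.float64(0.7)]
28.0 world dx,dz [-83.9  40.7] tool [np.float64(-85.7), np.float64(36.6), np.float64(0.8)]
32.0 world dx,dz [-96.7  43.1] tool [np.float64(-96.0), np.float64(44.6), np.float64(0.8)]
```

>>> send_rows(steps=[-7, 1.5, 0, 0, 1, -13, 3, 0, 0, 1, -20, 5, 0, 0, 1, -26, 6, 0, 0, 1, -33, 8, 0, 0, 1, -39, 11, 0, 0, 1, -39, 11, 0, 0, 1])

```text
time_s: 10.78
tcp_pos: [659.5, 78.3, 226.1]
ee_rot: [-1.539, 0.858, 0.082]
ft_force: [6.7, 1.5, -7.2]
width: 39.3
```

```bash
python3 st.py
python3 - <<'E'
from h import *
from rig import *
im=capture("side");cv2.imwrite("pics/g_side.png",cv2.resize(im[130:305,155:325,::-1],None,fx=3.4,fy=3.4))
E
```

```text
time_s 10.775
q [-0.127  0.007  1.976  0.3    0.475 -1.967]
tcp_pos [659.546  78.263 226.066]
ft_force [ 6.72   1.541 -7.168]
width 39.304
[[ 0.652 -0.756 -0.058]
 [ 0.053 -0.03   0.998]
 [-0.756 -0.654  0.021]]
lean 40.848618895965785 az 4.685118840416784
```

View pics/g_side.png

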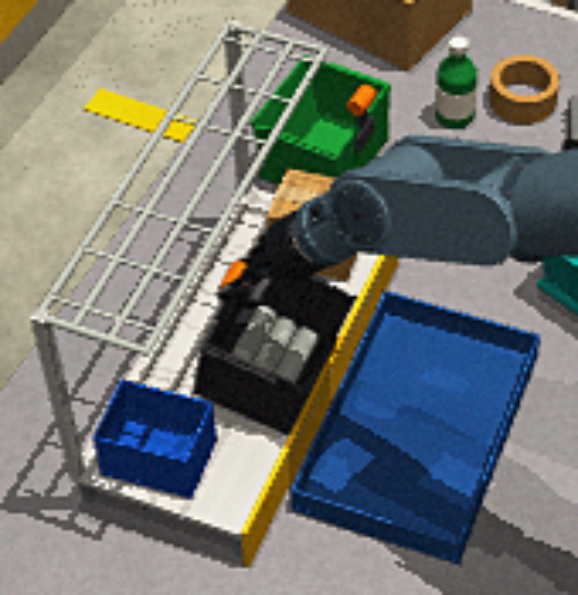

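The bin is tilted about 12° and the force is about 10 N, as expected. Continuing.

```bash
python3 arc.py 12 17 22 27 32 37 42 47 52; python3 arc.py 52 57 62 67 72 77 80
```

```text
17.0 world dx,dz [-15.2   7.2] tool [np.float64(-15.4), np.float64(6.7), np.float64(0.1)]
22.0 world dx,dz [-30.9  13.1] tool [np.float64(-30.2), np.float64(14.7), np.float64(0.2)]
27.0 world dx,dz [-47.1  17.7] tool [np.float64(-44.3), np.float64(23.9), np.float64(0.3)]
32.0 world dx,dz [-63.2  20.9] tool [np.float64(-57.3), np.float64(33.9), np.float64(0.4)]
37.0 world dx,dz [-79.3  22.7] tool [np.float64(-69.2), np.float64(44.9), np.float64(0.4)]
42.0 world dx,dz [-95.4  23.1] tool [np.float64(-80.1), np.float64(56.8), np.float64(0.4)]
47.0 world dx,dz [-111.6   22.1] tool [np.float64(-89.9), np.float64(69.6), np.float64(0.4)]
52.0 world dx,dz [-127.6   19.7] tool [np.float64(-98.6), np.float64(83.3), np.float64(0.4)]
57.0 world dx,dz [-15.7  -3.8] tool [np.float64(-7.5), np.float64(14.3), np.float64(-0.1)]
62.0 world dx,dz [-31.1  -8.9] tool [np.float64(-13.6), np.float64(29.3), np.float64(-0.2)]
67.0 world dx,dz [-45.9 -15.4] tool [np.float64(-18.5), np.float64(44.7), np.float64(-0.3)]
72.0 world dx,dz [-60.1 -23.1] tool [np.float64(-22.0), np.float64(60.5), np.float64(-0.4)]
77.0 world dx,dz [-73.6 -32.1] tool [np.float64(-24.1), np.float64(76.5), np.float64(-0.6)]
80.0 world dx,dz [-81.3 -38. ] tool [np.float64(-24.6), np.float64(86.2), np.float64(-0.7)]
```

>>> send_rows(steps=[-15, 7, 0, 0, 1, -30, 15, 0, 0, 1, -44, 24, 0, 0, 1, -57, 34, 0, 0, 1, -69, 45, 0, 0, 1, -80, 57, 0, 0, 1, -90, 70, 0, 0, 1, -99, 83, 0, 0, 1])

```text
time_s: 11.82
tcp_pos: [530.9, 70.5, 244.7]
ee_rot: [-1.538, 0.861, 0.083]
ft_force: [9.9, -1.2, -13.9]
width: 39.2
```

```bash
python3 st.py
python3 - <<'E'
from h import *
from rig import *
im=capture("side");cv2.imwrite("pics/h_side.png",cv2.resize(im[130:305,155:325,::-1],None,fx=3.4,fy=3.4))
im=capture("scene");cv2.imwrite("pics/h_scene.png",cv2.resize(im[100:300,180:400,::-1],None,fx=3,fy=3))
E
```

```text
time_s 11.825
q [-0.204 -0.372  2.246  0.33   0.605 -2.032]
tcp_pos [530.861  70.478 244.707]
ft_force [  9.896  -1.152 -13.936]
width 39.171
[[ 0.649 -0.758 -0.058]
 [ 0.054 -0.03   0.998]
 [-0.759 -0.651  0.021]]
lean 40.658973953957876 az 4.734139257890884
```

View pics/h_side.png

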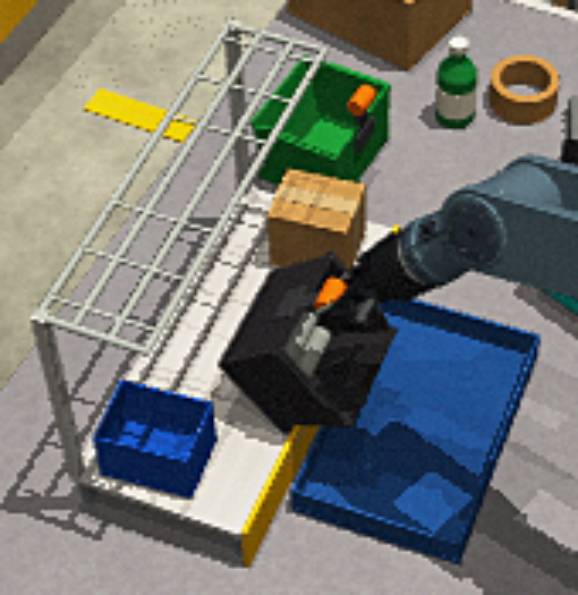

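View pics/h_scene.png

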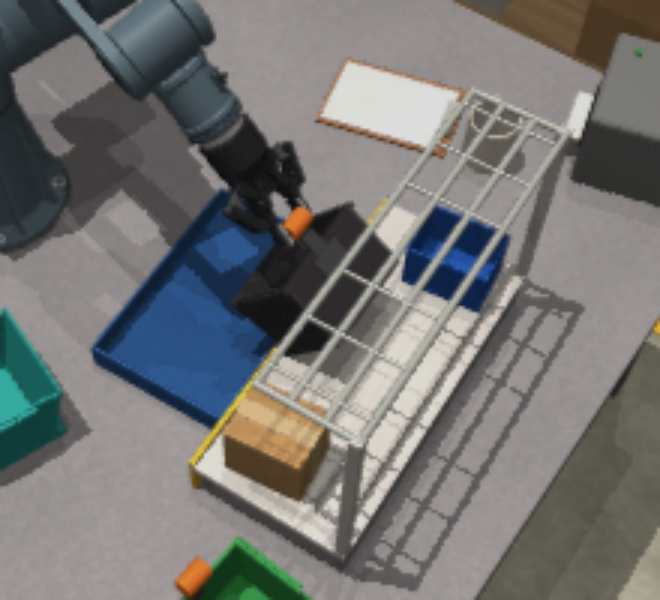

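Both views show the tilt at about 52°, with the edge at the strip and the rollers still inside. The hand is carrying some 15 N, so I'll ease it down a few mm while continuing.

>>> send_rows(steps=[-5, 15, 0, 0, 1, -10, 31, 0, 0, 1, -15, 46, 0, 0, 1, -18, 62, 0, 0, 1, -19, 70, 0, 0, 1, -20, 78, 0, 0, 1])

```text
time_s: 12.68
tcp_pos: [461.6, 66.9, 212.8]
ee_rot: [-1.539, 0.854, 0.081]
ft_force: [7.8, 2.4, -2.3]
width: 38.8
```

```bash
python3 st.py
python3 - <<'E'
from h import *
from rig import *
im=capture("side");cv2.imwrite("pics/i_side.png",cv2.resize(im[130:305,155:325,::-1],None,fx=3.4,fy=3.4))
im=capture("scene");cv2.imwrite("pics/i_scene.png",cv2.resize(im[100:300,180:400,::-1],None,fx=3,fy=3))
E
python3 arc.py 77 80 83 86 89 91 93
```

```text
time_s 12.675
q [-0.28  -0.582  2.437  0.399  0.641 -2.142]
tcp_pos [461.561  66.912 212.756]
ft_force [ 7.798  2.43  -2.279]
width 38.756
[[ 0.655 -0.753 -0.057]
 [ 0.053 -0.03   0.998]
 [-0.754 -0.657  0.021]]
lean 41.08312761013595 az 4.648166643712092
80.0 world dx,dz [-7.7 -5.9] tool [np.float64(-0.6), np.float64(9.7), np.float64(-0.1)]
83.0 world dx,dz [-15.1 -12.2] tool [np.float64(-0.7), np.float64(19.4), np.float64(-0.2)]
86.0 world dx,dz [-22.1 -18.9] tool [np.float64(-0.2), np.float64(29.1), np.float64(-0.4)]
89.0 world dx,dz [-28.8 -26. ] tool [np.float64(0.7), np.float64(38.7), np.float64(-0.5)]
91.0 world dx,dz [-33.  -30.8] tool [np.float64(1.6), np.float64(45.1), np.float64(-0.6)]
93.0 world dx,dz [-37.1 -35.9] tool [np.float64(2.8), np.float64(51.5), np.float64(-0.7)]
```

View pics/i_side.png

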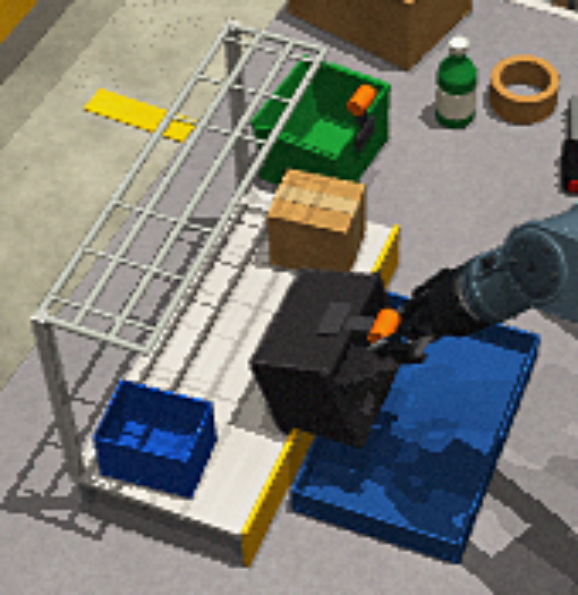

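View pics/i_scene.png

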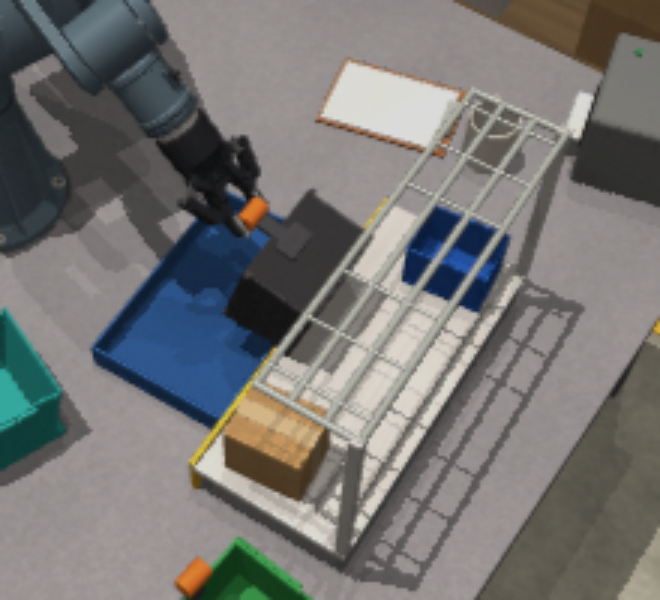

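>>> send_rows(steps=[0, 5, 0, 0, 1, 0, 10, 0, 0, 1, 0, 17, 0, 0, 1, 0, 25, 0, 0, 1, 0, 32, 0, 0, 1, 1, 38, 0, 0, 1, 1, 43, 0, 0, 1, 2, 46, 0, 0, 1])

```text
time_s: 13.78
tcp_pos: [427.4, 65.5, 180.1]
ee_rot: [-1.539, 0.856, 0.081]
ft_force: [-17.7, 1.7, 18.9]
width: 39.0
```

```bash
python3 st.py
python3 - <<'E'
from h import *
from rig import *
im=capture("side");cv2.imwrite("pics/j_side.png",cv2.resize(im[130:305,155:325,::-1],None,fx=3.4,fy=3.4))
im=capture("scene");cv2.imwrite("pics/j_scene.png",cv2.resize(im[100:300,180:400,::-1],None,fx=3,fy=3))
E
```

```text
time_s 13.775
q [-0.335 -0.68   2.549  0.452  0.652 -2.23 ]
tcp_pos [427.358  65.451 180.069]
ft_force [-17.692   1.717  18.907]
width 39.035
[[ 0.653 -0.755 -0.057]
 [ 0.053 -0.03   0.998]
 [-0.756 -0.655  0.021]]
lean 40.92743468966052 az 4.655654129919498
```

View pics/j_side.png

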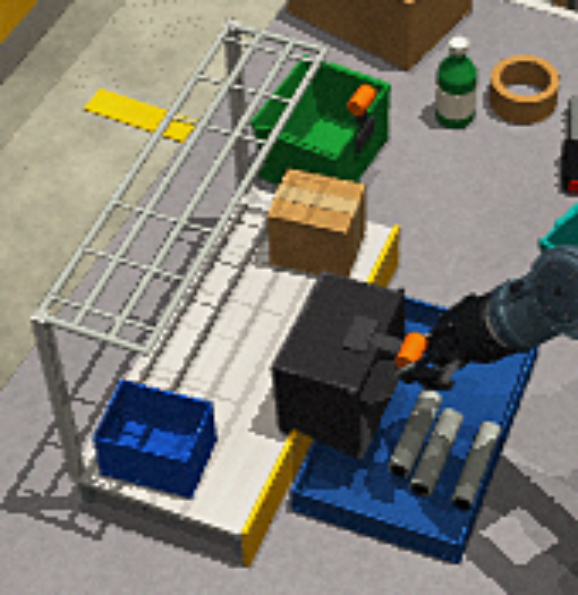

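View pics/j_scene.png

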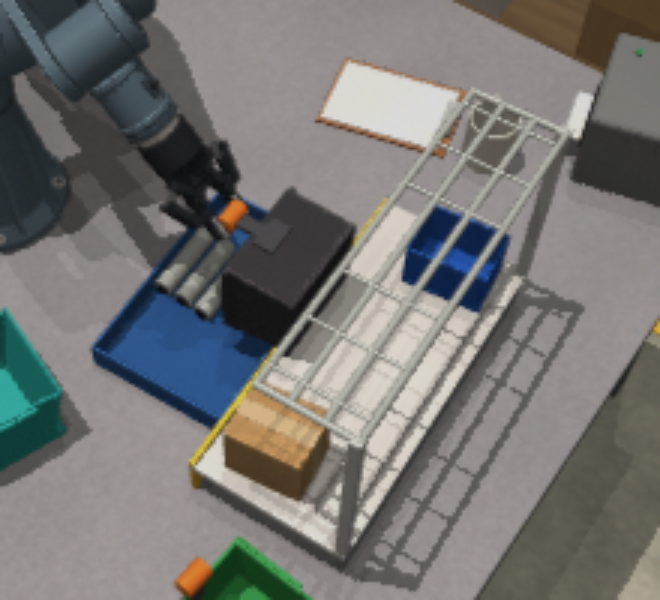

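All three rollers lie in the tray (side crop (415,435), (437,450), (478,465)). I'll ease back a little, hold briefly, then check before rocking back.

>>> send_rows(steps=[-1, -4, 0, 0, 1, -1, -8, 0, 0, 1, -1, -8, 0, 0, 1, -1, -8, 0, 0, 1])

```text
time_s: 14.38
tcp_pos: [432.2, 65.7, 185.3]
ee_rot: [-1.539, 0.859, 0.082]
ft_force: [-10.4, -0.5, 7.5]
width: 39.1
```

```bash
python3 st.py
python3 - <<'E'
from h import *
from rig import *
im=capture("side");cv2.imwrite("pics/k_side.png",cv2.resize(im[130:305,155:325,::-1],None,fx=3.4,fy=3.4))
s=camera_model("side")
for a in[((430,397),(400,470)),((453,415),(422,487)),((490,428),(464,502))]:
    print([onz(s,155+u/3.4,130+v/3.4,25).round(0)[:2] for u,v in a])
E
```

```text
time_s 14.375
q [-0.325 -0.663  2.53   0.44   0.652 -2.212]
tcp_pos [432.246  65.737 185.336]
ft_force [-10.396  -0.475   7.518]
width 39.081
[[ 0.651 -0.757 -0.058]
 [ 0.053 -0.031  0.998]
 [-0.757 -0.653  0.02 ]]
lean 40.77974917448954 az 4.693797735053784
[array([416.,  -3.]), array([407., 116.])]
[array([379.,  11.]), array([372., 127.])]
[array([328.,  10.]), array([317., 126.])]
```

View pics/k_side.png

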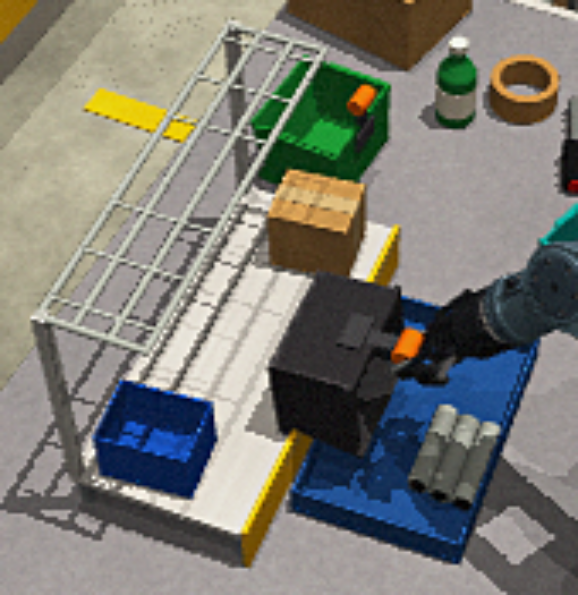

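The rollers have settled together in the tray. Rocking back along the same arc.

>>> send_rows(steps=[-1, -6, 0, 0, 1, -1, -12, 0, 0, 1, -1, -20, 0, 0, 1, -1, -29, 0, 0, 1, -1, -38, 0, 0, 1, 1, -47, 0, 0, 1, 1, -55, 0, 0, 1, 2, -62, 0, 0, 1])

```text
time_s: 15.42
tcp_pos: [480.7, 67.8, 224.0]
ee_rot: [-1.539, 0.859, 0.082]
ft_force: [3.6, 0.2, -10.8]
width: 38.9
```

```bash
python3 st.py
python3 - <<'E'
from h import *
from rig import *
im=capture("side");cv2.imwrite("pics/l_side.png",cv2.resize(im[130:305,155:325,::-1],None,fx=3.4,fy=3.4))
E
```

```text
time_s 15.425
q [-0.254 -0.519  2.378  0.373  0.633 -2.103]
tcp_pos [480.661  67.758 224.041]
ft_force [  3.631   0.191 -10.76 ]
width 38.881
[[ 0.651 -0.757 -0.058]
 [ 0.053 -0.03   0.998]
 [-0.757 -0.653  0.021]]
lean 40.771020706969395 az 4.691124698621372
```

View pics/l_side.png

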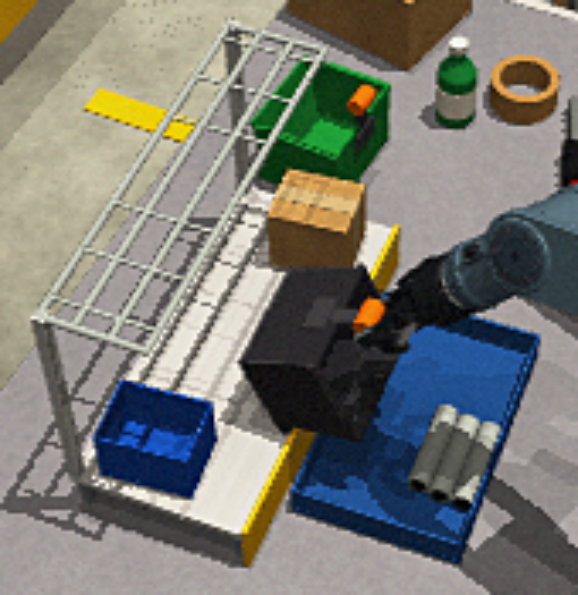

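>>> send_rows(steps=[3, -8, 0, 0, 1, 8, -23, 0, 0, 1, 14, -38, 0, 0, 1, 20, -52, 0, 0, 1, 29, -65, 0, 0, 1, 39, -78, 0, 0, 1, 50, -90, 0, 0, 1, 62, -101, 0, 0, 1])

```text
time_s: 16.48
tcp_pos: [601.0, 74.4, 248.1]
ee_rot: [-1.541, 0.849, 0.081]
ft_force: [2.7, 4.5, 4.0]
width: 38.8
```

```bash
python3 st.py
python3 - <<'E'
from h import *
from rig import *
im=capture("side");cv2.imwrite("pics/m_side.png",cv2.resize(im[130:305,155:325,::-1],None,fx=3.4,fy=3.4))
E
```

```text
time_s 16.475
q [-0.157 -0.175  2.097  0.31   0.533 -1.99 ]
tcp_pos [600.998  74.367 248.13 ]
ft_force [2.745 4.488 4.03 ]
width 38.788
[[ 0.658 -0.751 -0.058]
 [ 0.053 -0.03   0.998]
 [-0.751 -0.66   0.02 ]]
lean 41.3310399202865 az 4.61726848658729
```

View pics/m_side.png

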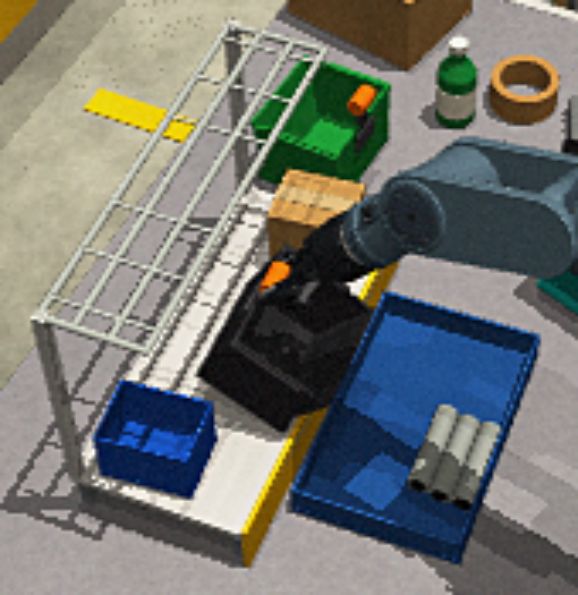

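```bash
python3 arc.py 32 28 24 20 16 12 8 5 3 0
```

```text
28.0 world dx,dz [12.8 -2.5] tool [np.float64(10.2), np.float64(-8.0), np.float64(-0.0)]
24.0 world dx,dz [25.9 -5.8] tool [np.float64(21.3), np.float64(-15.7), np.float64(-0.1)]
20.0 world dx,dz [ 38.6 -10. ] tool [np.float64(32.9), np.float64(-22.6), np.float64(-0.2)]
16.0 world dx,dz [ 51.1 -15. ] tool [np.float64(44.9), np.float64(-28.7), np.float64(-0.3)]
12.0 world dx,dz [ 63.2 -20.9] tool [np.float64(57.3), np.float64(-33.9), np.float64(-0.4)]
8.0 world dx,dz [ 74.9 -27.6] tool [np.float64(69.9), np.float64(-38.4), np.float64(-0.5)]
5.0 world dx,dz [ 83.3 -33.1] tool [np.float64(79.6), np.float64(-41.1), np.float64(-0.6)]
3.0 world dx,dz [ 88.7 -36.9] tool [np.float64(86.1), np.float64(-42.7), np.float64(-0.7)]
0.0 world dx,dz [ 96.7 -43.1] tool [np.float64(96.0), np.float64(-44.6), np.float64(-0.8)]
```

>>> send_rows(steps=[9, -8, 0, 0, 1, 19, -16, 0, 0, 1, 30, -23, 0, 0, 1, 41, -29, 0, 0, 1, 50, -33, 0, 0, 1, 59, -37, 0, 0, 1, 67, -39, 0, 0, 1, 67, -39, 0, 0, 1])

```text
time_s: 17.52
tcp_pos: [675.1, 78.7, 223.7]
ee_rot: [-1.542, 0.847, 0.079]
ft_force: [5.1, 5.1, 6.5]
width: 38.7
```

```bash
python3 st.py
python3 - <<'E'
from h import *
from rig import *
im=capture("side");cv2.imwrite("pics/n_side.png",cv2.resize(im[130:305,155:325,::-1],None,fx=3.4,fy=3.4))
E
```

```text
time_s 17.525
q [-0.121  0.044  1.948  0.305  0.454 -1.968]
tcp_pos [675.101  78.689 223.703]
ft_force [5.076 5.1   6.5  ]
width 38.656
[[ 0.66  -0.749 -0.057]
 [ 0.052 -0.03   0.998]
 [-0.749 -0.662  0.019]]
lean 41.46425655598177 az 4.521992619837728
```

View pics/n_side.png

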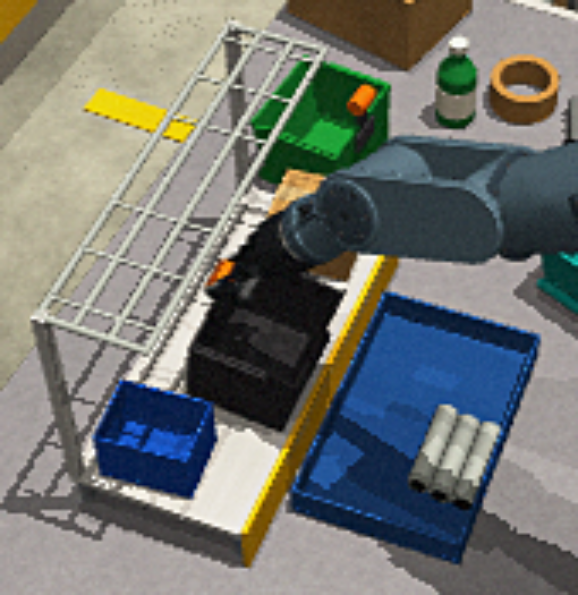

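>>> send_rows(steps=[6, -2, 0, 0, 1, 12, -3, 0, 0, 1, 18, -5, 0, 0, 1, 23, -6, 0, 0, 1, 27, -7, 0, 0, 1, 30, -7, 0, 0, 1, 30, -7, 0, 0, 1])

```text
time_s: 18.45
tcp_pos: [700.9, 80.5, 209.3]
ee_rot: [-1.543, 0.842, 0.078]
ft_force: [-10.7, 4.5, 22.7]
width: 38.8
```

```bash
python3 st.py
python3 - <<'E'
from h import *
from rig import *
im=capture("side");cv2.imwrite("pics/o_side.png",cv2.resize(im[130:305,155:325,::-1],None,fx=3.4,fy=3.4))
E
```

```text
time_s 18.45
q [-0.111  0.122  1.9    0.313  0.419 -1.973]
tcp_pos [700.865  80.508 209.273]
ft_force [-10.651   4.484  22.698]
width 38.844
[[ 0.664 -0.746 -0.058]
 [ 0.052 -0.031  0.998]
 [-0.746 -0.665  0.018]]
lean 41.739626833959086 az 4.475095894127532
```

View pics/o_side.png

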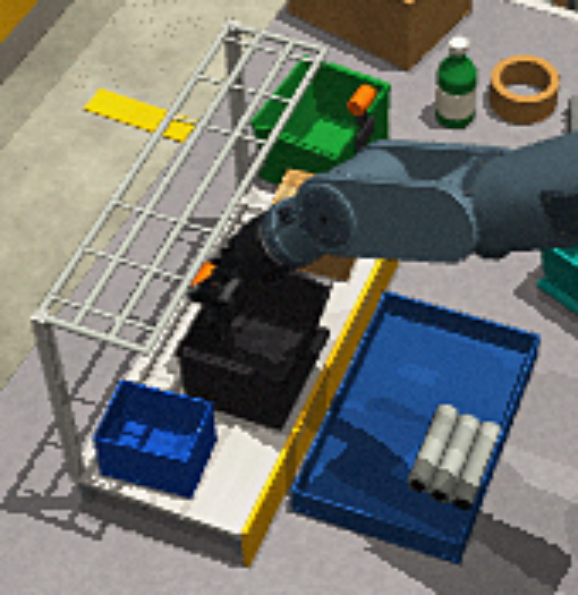

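The bin is down: the hand now pushes at about 25 N along its axis and the rim looks level. I'll relax the push, then open.

>>> send_rows(steps=[-2, 0, 0, 0, 1, -4, 0, 0, 0, 1, -5, 0, 0, 0, 1, -5, 0, 0, 0, 1])

```text
time_s: 19.0
tcp_pos: [696.6, 80.2, 209.5]
ee_rot: [-1.542, 0.846, 0.078]
ft_force: [9.0, 6.1, 1.2]
width: 38.8
```

```bash
python3 st.py
python3 - <<'E'
from h import *
from rig import *
im=capture("wrist");cv2.imwrite("pics/p_wrist.png",im[:,:,::-1])
E
```

```text
time_s 19.0
q [-0.113  0.113  1.907  0.311  0.424 -1.97 ]
tcp_pos [696.57   80.169 209.483]
ft_force [8.98  6.133 1.162]
width 38.795
[[ 0.661 -0.749 -0.057]
 [ 0.052 -0.03   0.998]
 [-0.749 -0.662  0.019]]
lean 41.5040403516589 az 4.493519385608312
```

View pics/p_wrist.png

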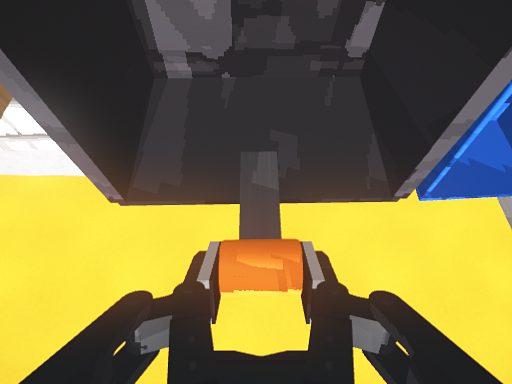

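>>> send_rows(steps=[2, -2, 0, 0, 1, 2, -2, 0, 0, 0.3, 2, -2, 0, 0, 0, 2, -2, 0, 0, 0, 2, -2, 0, 0, 0])

```text
time_s: 19.68
tcp_pos: [695.3, 80.2, 204.4]
ee_rot: [-1.54, 0.857, 0.081]
ft_force: [1.3, -1.0, -0.6]
width: 85.3
```

```bash
python3 st.py
python3 - <<'E'
from h import *
from rig import *
im=capture("wrist");cv2.imwrite("pics/q_wrist.png",im[:,:,::-1])
E
```

```text
time_s 19.675
q [-0.113  0.12   1.906  0.308  0.429 -1.968]
tcp_pos [695.3    80.188 204.374]
ft_force [ 1.348 -1.033 -0.577]
width 85.263
[[ 0.653 -0.756 -0.057]
 [ 0.053 -0.03   0.998]
 [-0.756 -0.654  0.02 ]]
lean 40.89227345428247 az 4.627645747634764
```

View pics/q_wrist.png

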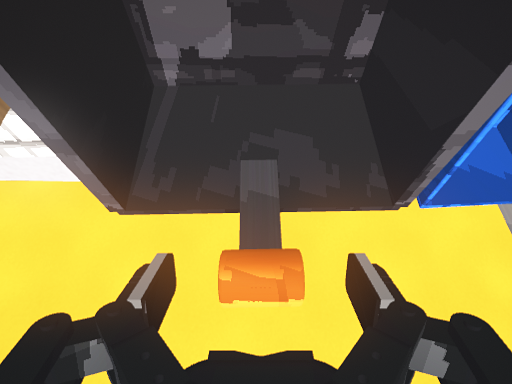

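It's released: opening 85 mm, force about 0, grip clear at (261,275). Backing straight out along the fingers.

>>> send_rows(steps=[-15, 0, 0, 0, 0, -40, 0, 0, 0, 0, -80, 0, 0, 0, 0, -125, 0, 0, 0, 0, -170, 0, 0, 0, 0, -215, 0, 0, 0, 0, -250, 0, 0, 0, 0, -250, 0, 0, 0, 0])

```text
time_s: 20.72
tcp_pos: [532.4, 66.8, 397.4]
ee_rot: [-1.543, 0.85, 0.078]
ft_force: [1.2, -0.5, 0.2]
width: 85.6
```

```bash
python3 st.py
python3 - <<'E'
from h import *
from rig import *
for n,c in(("side",(slice(130,305),slice(155,325))),("scene",(slice(100,300),slice(180,400)))):
    im=capture(n)[:,:,::-1];cv2.imwrite(f"pics/r_{n}_full.png",im);cv2.imwrite(f"pics/r_{n}.png",cv2.resize(im[c],None,fx=3.4 if n=="side" else 3,fy=3.4 if n=="side" else 3))
m=camera_model("wrist");im=capture("wrist");cv2.imwrite("pics/r_wrist.png",im[:,:,::-1]);np.savez("pics/r.npz",**m)
E
```

```text
time_s 20.725
q [-0.214 -0.509  2.029  0.238  0.937 -1.908]
tcp_pos [532.359  66.836 397.362]
ft_force [ 1.174 -0.473  0.212]
width 85.615
[[ 0.658 -0.751 -0.057]
 [ 0.052 -0.031  0.998]
 [-0.751 -0.66   0.019]]
lean 41.28632275899236 az 4.485589042445562
```

View pics/r_side.png

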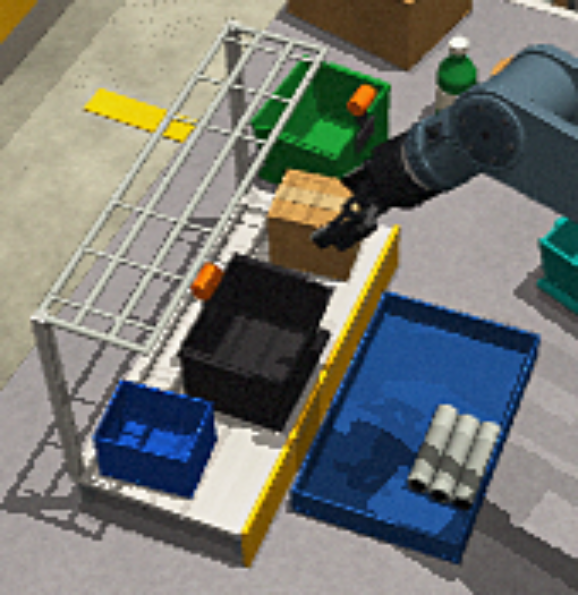

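View pics/r_scene.png

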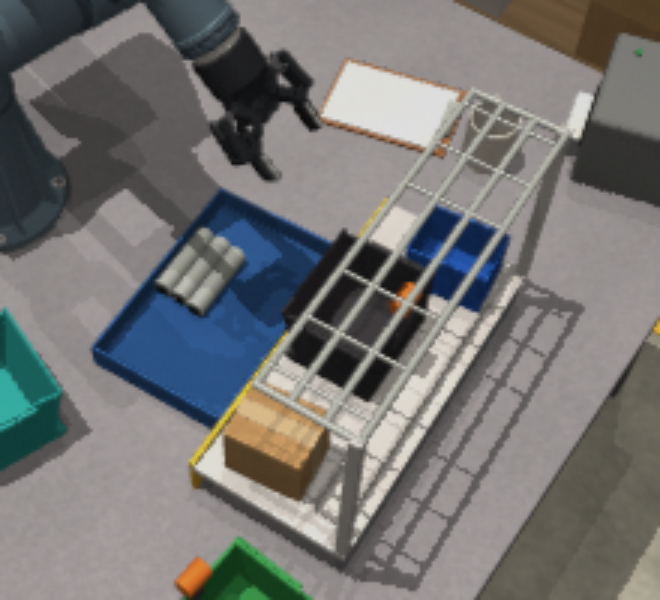

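View pics/r_wrist.png

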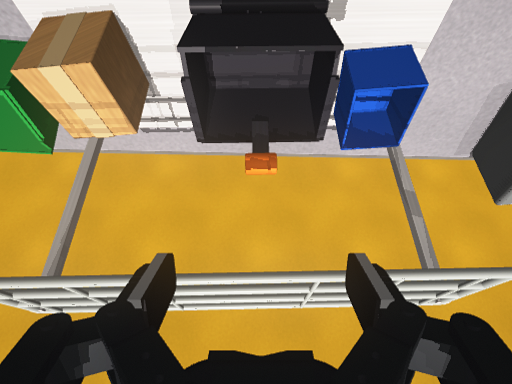

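The bin is upright and empty, the rollers are in the tray, and the bystanders look unmoved. I'll do a numeric check of the grip height and tilt, and compare the bystanders with the first picture.

Run:
```python
from rig import *
from h import *
m=dict(np.load("pics/r.npz"))
def om(im,box):
    x0,y0,x1,y1=box;k=cv2.inRange(cv2.cvtColor(im[y0:y1,x0:x1],cv2.COLOR_BGR2HSV),(4,150,80),(15,255,255));ys,xs=np.where(k);return x0+(xs.min()+xs.max())/2,y0+(ys.min()+ys.max())/2
w=om(cv2.imread("pics/r_wrist.png"),(220,130,300,190));si=om(cv2.imread("pics/r_side_full.png"),(205,200,225,225));sc=om(cv2.imread("pics/r_scene_full.png"),(300,180,330,210))
G,e=tri([ray(camera_model("scene"),*sc),ray(camera_model("side"),*si),ray(m,*w)]);print("grip",G.round(1),np.round(e,1),"(start 681.4 78.5 219)")
G2,e=tri([ray(camera_model("side"),*si),ray(m,*w)]);print(G2.round(1),np.round(e,1))
for n in("scene","side"):
    a=cv2.imread(f"pics/a_{n}.png").astype(int);b=cv2.imread(f"pics/r_{n}_full.png").astype(int)
    d=(np.abs(a-b).max(2)>50).astype(np.uint8)*255;d=cv2.morphologyEx(d,cv2.MORPH_OPEN,np.ones((3,3)))
    cv2.imwrite(f"pics/diff_{n}.png",d)
    N,_,st,c=cv2.connectedComponentsWithStats(d);print(n,[s.tolist() for s in st[1:] if s[4]>15])
```

```text
grip [688.6  79.4 219. ] [2.  2.3 0.6] (start 681.4 78.5 219)
[685.7  79.7 221.2] [0.1 0.1]
scene [[115, 0, 11, 7, 53], [131, 0, 54, 54, 1028], [220, 2, 12, 49, 394], [200, 11, 13, 16, 145], [153, 36, 8, 5, 35], [194, 41, 8, 3, 24], [196, 45, 32, 26, 470], [181, 58, 34, 28, 276], [241, 66, 8, 12, 42], [228, 79, 25, 16, 186], [181, 86, 13, 13, 79], [191, 91, 113, 90, 3451], [229, 155, 12, 11, 95], [233, 174, 54, 28, 718], [288, 196, 12, 12, 69], [298, 204, 5, 6, 25], [297, 232, 7, 6, 27]]
side [[240, 132, 52, 38, 757], [329, 140, 73, 39, 1400], [308, 143, 12, 5, 49], [227, 147, 17, 23, 183], [284, 149, 11, 10, 83], [296, 148, 7, 5, 28], [323, 151, 20, 14, 154], [245, 166, 14, 9, 98], [327, 170, 12, 8, 39], [258, 177, 38, 17, 393], [231, 180, 26, 17, 321], [300, 180, 27, 14, 167], [341, 181, 5, 6, 23], [331, 180, 142, 100, 5632], [259, 199, 7, 6, 28], [464, 198, 29, 44, 694], [329, 201, 17, 18, 181], [212, 208, 5, 6, 23], [347, 210, 5, 5, 19], [390, 216, 20, 12, 109], [458, 218, 5, 4, 18], [222, 222, 11, 15, 79], [458, 223, 8, 6, 27], [228, 225, 16, 18, 149], [263, 249, 39, 37, 702], [254, 253, 4, 4, 16], [234, 257, 5, 5, 24], [307, 292, 20, 18, 213], [261, 295, 49, 45, 1261], [315, 317, 68, 61, 2113]]
```

Run:
```python
from rig import *
print(sign_off())
```

```text
the job is handed in; nothing more can be done
None
```

The grey bin is emptied into the blue tray and back upright on the deck. I handed the job in after about 21 s of the 56 s allowed; no verdict is reported.

- **Leaning the hand:** the rows can't tilt the hand directly. I pushed the stretched-out arm against its reach limit in single-row calls, which built up a lean of about 41°. The elbow read about 0.298 rad there, against a range that starts at 0.30. Nothing was reported, but that is a slight undershoot.
- **Emptying the bin:** I pinched the grip on its two flat ends and rocked the bin forward about its base edge until all three rollers rolled out, at about 90° going by the grip position. Then I rocked it back along the same arc, set it down, let go and backed out.

**Last checks**
- **Rollers:** all three lie side by side in the tray in both outside views.
- **Bin:** it looks upright in all three views and stands about 4–7 mm further back than at the start. The height of its grip agrees with standing flat: 219 mm from three views, 221 mm from two, 219 mm at the start. I did not measure its tilt angle itself.
- **Bystanders:** in the scene and side pictures I saw no bystander moved, and the before/after comparison looked limited to the arm, its shadow, the bin and the rollers.
- **Robot:** the hand is clear and the wrist force is about 1 N.

**What did not go cleanly**
- The hand carried about 15 N partway through the forward rock and pushed at about 25 N both near the full tip and when setting the bin down.
- The grip slipped a few millimetres in the pads. I eased the hand off before opening it.

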